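# Turn a trayful of rosette blanks over and load the feed tube

## Robot

A 6-joint arm with a two-finger parallel gripper is mounted at the origin on the work surface. World frame = base frame: x ahead of the robot, y to its left, z up, the work surface at z = 0. Lengths are in m, angles in rad, forces in N, time in s.
With the tool pointing down it reaches from about 0.25 to 0.775 m from the base axis. Payload 4 kg.
Tool frame: the origin (TCP) lies midway between the tips of the shut fingers; the grasp point (between the pads) lies 19 mm behind it (robot.tcp_to_grasp is the distance from the TCP to the grasp point, in m); z points along the fingers, x is the direction in which the jaws open and shut, and the axes are right-handed (so a half turn about z gives the same grasp; the last joint's range is limited). The gripper opens to 94 mm and grips with 3 to 60 N. Pads are 16 mm wide; open, the fingers measure 119 mm over their backs; the gripper's body (75 mm by 177 mm) begins 78 mm behind the grasp point.
Start: joints at [-1.407, 0.087, 1.371, -0, 1.684, -0.103], TCP at [0.145, -0.531, 0.206] pointing down, gripper open.
Joint ranges: [-3.1, 3.1], [-0.76, 2.03], [0.27, 2.55], [-1.08, 4.22], [0.17, 2.65], [-2.57, 2.57]. Speed limits (rad/s): [2.79, 2.79, 3.14, 3.14, 3.14, 3.14].

## Interface

Orientations are given as [roll, pitch, yaw] about the fixed x, y, z axes, in that order (R = Rz(yaw) Ry(pitch) Rx(roll)).
In Python, from bench import get_obs, vision, robot gives the robot as it stands.
- The arm moves only by the tool servo_tool, never from a script. Its argument "targets" is text: rows parted by semicolons, each of 7 numbers parted by spaces: the opening, from 0 (shut) to 1 (fully open), then the shift along the tool's x, y, z as a fraction of full scale, then the turn, a rotation vector about the tool's x, y, z as a fraction of full scale. A call has 1 to 12 rows; each row is the pose to reach, as a shift and turn from the pose commanded when the call began, along the tool's axes at that moment, turning the shorter way round; what a row does not reach only later rows make up. Full scale, the value 1, is 0.25 m for a shift and pi rad for a turn. A row lasts 1/12 s, in which the tool goes at most 41.7 mm and 7.16 degrees, less where a joint would pass 70% of its speed; a pose out of reach is approached as far as the arm can. A call with a number of a shift or a turn outside -1 to 1 is refused whole. A call with a gripper value outside its range is refused whole. The fingers move at their own pace and stop on an object; the grip force is fixed at half the most. Time passes only in rows, so rows that repeat a pose let the fingers close. It gives the time, the measured TCP pose, the force and the opening at its end, in the units of the state.
- get_obs(): the state, without advancing time (a new reading comes with each control period).
- vision.snapshot(name): name is "side" or "top" or "wrist"; returns a dict with "image" (400x640x3 uint8, red, green, blue), "mtx" (3x3 intrinsics, pixels), "world_from_camera" (4x4, takes a point from camera to world coordinates); the wrist camera has in their place "T_tool_cam" (4x4, takes a point from camera to tool coordinates, whose origin is the TCP and whose axes are the tool frame's). Camera axes: x right, y down, z forward; pixel columns grow to the right and rows downward; lengths in m; the calibration is good to about 2 mm. A picture is of the moment at which its call begins: read the wrist's pose just before it. There is no depth.
- robot.close_job(): hands the job in, once; it reports no verdict.
The state is a dict: "time": time; "joint_positions": joint angles; "qvel": joint speeds; "joint_torque": joint torques, N m; "tool_pos": TCP position; "ee_rot": TCP orientation; "wrist_force": force on the tool from outside, world axes, zero at the start; "wrist_torque": the same for the moment, N m; "width": finger opening in m.
Only numpy, scipy, OpenCV 4.12 (cv2) and the standard library are available. Lean on these libraries where they do the work, as an engineer would, in place of code of your own. Each camera call takes 0.05 s, during which the arm holds its last target.

## Task

The rosette blanks lie dark face up in the orange tray on the shelf of the turnover stand. Cap that tray with the empty blue tray, face down and tab over tab, slide both together right into the sleeve, turn them over with a half turn of the crank, slide them back out onto the shelf, and lift the orange tray off and lay it on the green mat, leaving the blanks lying in the blue one. Then drop every blank, pale face up, into the upright feed tube so that they form one flat column; leave the blue tray on the shelf, and the gouge, mallet and wood block where they are.

Things in the scene. Friction and masses are not known exactly. Their poses are not given: they have to be found in the camera images.
- stand: Fixed turnover stand, plywood base 180 x 345 x 12 mm. Origin on the table under the sleeve's mouth; x across, y along (sleeve towards +y, loading shelf towards -y), z up. A bearing post 110 mm high stands at y = 149 to 167 mm. Trays drop between the shelf's side guides and slide along y into the sleeve.
- shelf (a point): On the stand: middle of the loading shelf, 90 mm to -y of the mouth, level with the tops of its two wooden rails, 68 mm above the table. Rails 90 mm apart, nothing between them down to the base (room for fingers either side of both tabs), y -165 to -9 mm in the stand's frame; upright side guides 122 mm apart, 30 mm over the rails, flaring above to about 126 mm at 42 mm over them.
- mouth (a point): On the stand: centre of the sleeve's open mouth, on the turning axis, 85 mm above the table (axes as the stand's). The axis runs along y. The aluminium sleeve behind it (+y) is 122 mm wide, 35 mm high and 142 mm deep inside, mouth flared, back wall closed, strips for floor and roof. A stacked pair of trays fits; right in (tray middles at y = 66 to 72 mm) it can turn.
- sleeve (a joint): Turning angle of the sleeve about the stand's +y axis, 0 (as found) to 3.14 rad (half a turn), with hard stops at both ends. It stays where it is left (0.25 N m of friction). At both ends its lower inner face lies half a millimetre below the rail tops; rail ends and mouth have lead-in ramps.
- crank_pin (a point): Middle of the crank's round brass pin (14 mm thick, 62 mm long, parallel to the stand's y), 70 mm from the turning axis and 211 mm to +y of the mouth; moves with the sleeve. At joint 0 it is on the -x (robot) side, level with the axis; it goes over the top and down the +x side to 3.14. The crank arm lies at its -y end.
- deep_tray: Loose orange tray 118 x 140 mm (x, y), 22 mm high, floor 4 mm, four pockets 50 mm square centred at x +-29, y +-39 mm; 160 g. A solid tab 30 mm wide (x), as high as the tray, sticks out at y -70 to -110 mm. Origin: centre of its underside; z to its open side (up at first). Starts on the shelf, tab away from the sleeve, holding the blanks.
- cap_tray: Loose shallow blue tray, outline and tab as the orange one, 10 mm high; pockets 56 mm square, 6 deep, same centres; 110 g. Starts empty, face down on the mat. Origin: centre of its RIM plane; z from there to its closed side, 10 mm off: up when face down, down once turned. Tab at y -70 to -110 mm. Capping: origin 22 mm above the orange tray's, tab over tab; the pair is 32 mm high.
- mat: Fixed green mat 160 x 200 x 3 mm on the table; origin centre of its underside, x across, y along. The cap tray starts on it, and the emptied deep tray goes there.
- tube: Loose upright steel feed tube on a round foot 110 mm wide: bore 52 mm, inner floor 6 mm and mouth 90 mm above its origin (centre of the underside), mouth flared to 63 mm inside, 72 mm outside; 0.6 kg.
- gouge: Bystander: carving gouge 235 mm long, lying along its x; leave alone.
- mallet: Bystander: round wooden mallet 220 mm long, lying along its x, handle at -x, head 76 mm thick; leave alone.
- limewood_block: Bystander: pale wood block 70 x 70 x 100 mm, origin centre of underside; leave alone.
- blank0: Wooden rosette blank, a solid round disc 48 mm across and 18 mm thick, 22 g; origin at its centre, z (its axis) towards the dark stained face; the other face is pale. Starts dark face up in a pocket of the deep tray, flush with its rim. May be absent (2 to 4 are there).
- blank1: Wooden rosette blank, a solid round disc 48 mm across and 18 mm thick, 22 g; origin at its centre, z (its axis) towards the dark stained face; the other face is pale. Starts dark face up in a pocket of the deep tray, flush with its rim. May be absent (2 to 4 are there).
- blank2: Wooden rosette blank, a solid round disc 48 mm across and 18 mm thick, 22 g; origin at its centre, z (its axis) towards the dark stained face; the other face is pale. Starts dark face up in a pocket of the deep tray, flush with its rim. May be absent (2 to 4 are there).
- blank3: Wooden rosette blank, a solid round disc 48 mm across and 18 mm thick, 22 g; origin at its centre, z (its axis) towards the dark stained face; the other face is pale. Starts dark face up in a pocket of the deep tray, flush with its rim. May be absent (2 to 4 are there).
Not all that is in view belongs to the job. Leave any red or yellow look-alike of the blank0 alone. Of the things that look like the cap_tray, the larger one is meant.

How it is judged:
By the outcome, as a careful person would: the job done as asked, in the order asked, and still so for the second after the job is handed in, with the robot touching nothing.
Of blank0, blank1, blank2, blank3 only 2 to 4 are there at a start; the rules pass over those that are not, and their reading is None.
At some moment in a run one of tube may be knocked a few centimetres aside while the robot is not near it.
It also fails if it takes over 210 s, if anything falls off the work surface, if the arm or the gripper's body presses on something with over 40 N, if the wrist force passes 120 N, or if a joint passes its speed limit or range.

## Working session

There is one attempt and no reset: what is moved stays moved. The work goes in short steps, Python scripts to look and compute and a tool call to move; the robot and the scene stay as the last step left them, time stands still between calls to the robot, and variables do not carry over. Pictures are saved under pics/ and viewed, and the job is handed in when it is done.

Besides the shell and the picture viewer there is one more tool, called after "Request:" by a JSON object that holds its "name" and its "arguments". servo_tool: Moves the arm, as the interface text tells. Its arguments: {"type":"object","properties":{"targets":{"type":"string"}},"required":["targets"]}

```bash
ls; mkdir -p pics; python3 - <<'E'
from bench import get_obs, vision, robot
import cv2
o=get_obs();print(o)
print([a for a in dir(robot) if a[0]!='_'])
for n in ("side","top","wrist"):
    s=vision.snapshot(n);cv2.imwrite(f"pics/a_{n}.png",s["image"][:,:,::-1]);print(n,s["mtx"],s.get("world_from_camera"),s.get("T_tool_cam"))
E
```

```text
pics
{'time': 0.0, 'joint_positions': array([-1.40711510e+00,  8.79344476e-02,  1.37224420e+00, -4.53357707e-05,
        1.68357628e+00, -1.03113331e-01]), 'qvel': array([-0.00251269, -0.00098549,  0.00041504, -0.00058282,  0.00054726,
       -0.00020277]), 'joint_torque': array([-1.51025852e-04, -3.40178382e+01, -3.02427757e+01,  7.18009192e-02,
        3.29696818e-02, -1.73987601e-04]), 'tool_pos': array([ 0.14488656, -0.5300099 ,  0.2043205 ]), 'ee_rot': array([-3.14141491e+00,  2.15543398e-03, -1.30400663e+00]), 'wrist_force': array([-0.20081411,  0.12005025, -0.37152466]), 'wrist_torque': array([ 0.02924673, -0.01816233, -0.00714975]), 'width': 0.09402219804406005}
['IKError', 'close_job', 'tcp_to_grasp']
side [[361.40269658   0.         317.2661279 ]
 [  0.         361.40269658 195.83378967]
 [  0.           0.           1.        ]] [[ 0.93440799 -0.2487542   0.25495695  0.25579988]
 [-0.35581732 -0.6184643   0.70063967 -0.64827789]
 [-0.01660529 -0.7454014  -0.66640904  0.6962013 ]
 [ 0.          0.          0.          1.        ]] None
top [[394.55230709   0.         324.36383713]
 [  0.         394.55230709 201.83557344]
 [  0.           0.           1.        ]] [[-0.02958728 -0.9896778   0.14022282  0.33689418]
 [-0.99948009  0.03109033  0.00854011  0.0049156 ]
 [-0.01281153 -0.13989724 -0.99008314  1.05615627]
 [ 0.          0.          0.          1.        ]] None
wrist [[324.64867485   0.         316.59499613]
 [  0.         324.64867485 198.30757432]
 [  0.           0.           1.        ]] None [[ 9.99999394e-01  2.43452998e-05  1.10034106e-03  3.27851027e-05]
 [-3.07122640e-04  9.66214804e-01  2.57737965e-01 -7.52609495e-02]
 [-1.05689111e-03 -2.57738147e-01  9.66214226e-01 -1.80056602e-01]
 [ 0.00000000e+00  0.00000000e+00  0.00000000e+00  1.00000000e+00]]
```

View pics/a_side.png

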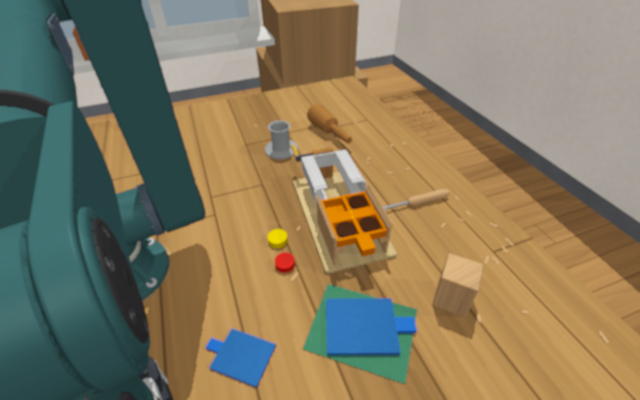

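View pics/a_top.png

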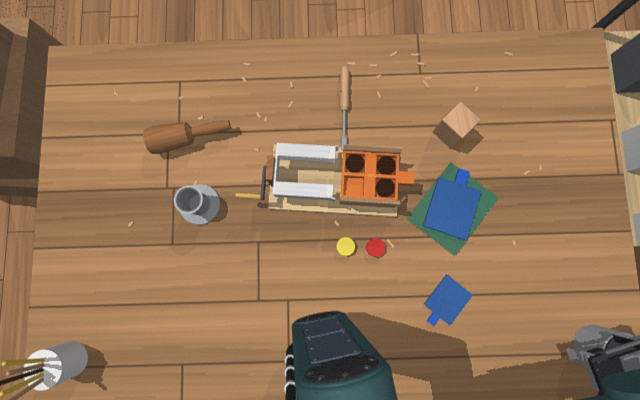

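View pics/a_wrist.png

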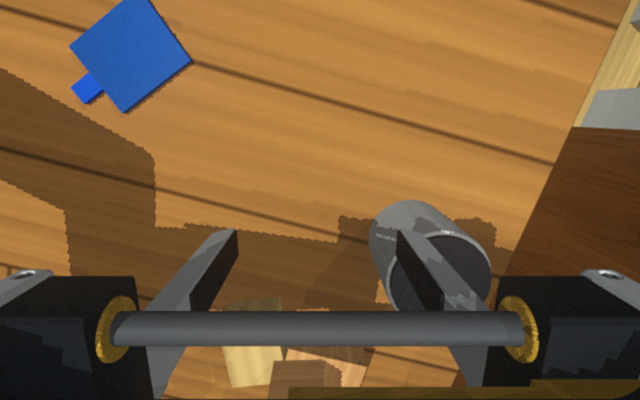

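```bash
cat > h.py <<'E'
import numpy as np, cv2
from scipy.spatial.transform import Rotation as R
from bench import get_obs, vision, robot
def tool():
    o=get_obs(); T=np.eye(4); T[:3,:3]=R.from_euler('xyz',o['ee_rot']).as_matrix(); T[:3,3]=o['tool_pos']; return T
def snap(n,save=None):
    T=tool(); s=vision.snapshot(n)
    s['W']=s['world_from_camera'] if n!='wrist' else T@s['T_tool_cam']
    if save: cv2.imwrite('pics/%s.png'%save,s['image'][:,:,::-1])
    return s
def cast(s,px,z):
    px=np.atleast_2d(px).astype(float); K=s['mtx']
    d=np.c_[(px[:,0]-K[0,2])/K[0,0],(px[:,1]-K[1,2])/K[1,1],np.ones(len(px))]@s['W'][:3,:3].T
    o=s['W'][:3,3]; t=(z-o[2])/d[:,2]; return o+t[:,None]*d
def proj(s,P):
    P=np.atleast_2d(P); M=np.linalg.inv(s['W']); c=P@M[:3,:3].T+M[:3,3]
    q=c@s['mtx'].T; return q[:,:2]/q[:,2:]
def hsv(s): return cv2.cvtColor(s['image'],cv2.COLOR_RGB2HSV)
RNG=dict(blue=((105,150,60),(125,255,255)),orange=((6,225,120),(16,255,255)),green=((60,80,40),(90,255,200)))
def mask(s,c): return cv2.inRange(hsv(s),*RNG[c])
def cnts(m,amin=100):
    c,_=cv2.findContours(m,cv2.RETR_EXTERNAL,cv2.CHAIN_APPROX_NONE); return sorted([x for x in c if cv2.contourArea(x)>amin],key=cv2.contourArea)[::-1]
def traypose(s,c,z):
    """tray pose from contour cast onto plane z: body min-rect after opening away tab"""
    P=cast(s,c[:,0,:],z)[:,:2]
    sc=2000; Q=np.round((P-P.min(0))*sc).astype(np.int32)+5
    m=np.zeros(Q.max(0)[::-1]+10,np.uint8); cv2.fillPoly(m,[Q.reshape(-1,1,2)],255)
    b=cv2.morphologyEx(cv2.copyMakeBorder(m,100,100,100,100,cv2.BORDER_CONSTANT),cv2.MORPH_OPEN,cv2.getStructuringElement(cv2.MORPH_ELLIPSE,(85,85)))[100:-100,100:-100]
    bc=cnts(b)[0]; (cx,cy),(w,h),a=cv2.minAreaRect(bc)
    tab=cv2.morphologyEx(cv2.subtract(m,b),cv2.MORPH_OPEN,np.ones((15,15),np.uint8)); tc=cnts(tab,50)
    to=lambda p:(np.array(p)-5)/sc+P.min(0)
    ctr=to((cx,cy)); t=None; 
    if tc:
        M=cv2.moments(tc[0]); t=to((M['m10']/M['m00'],M['m01']/M['m00']))
    box=to(cv2.boxPoints(((cx,cy),(w,h),a)))
    return ctr,np.array([w,h])/sc,a,t,box
E
python3 - <<'E'
from h import *
for n in('top','side'):
    s=snap(n); print(n)
    for c in cnts(mask(s,'blue')): 
        r=traypose(s,c,.013); print('blue',[np.round(x,4) for x in r[:4] if x is not None])
    for c in cnts(mask(s,'orange')):
        r=traypose(s,c,.090); print('or',[np.round(x,4) for x in r[:4] if x is not None])
    g=cv2.bitwise_or(mask(s,'green'),mask(s,'blue'))
    for c in cnts(mask(s,'green')):
        rr=cv2.minAreaRect(cast(s,c[:,0],.003)[:,:2].astype(np.float32)*1000);print('mat',rr)
s=snap('top');im=s['image'][:,:,::-1]
cv2.imwrite('pics/b1.png',cv2.resize(im[130:260,160:420],(780,390),interpolation=cv2.INTER_CUBIC))
s=snap('side');im=s['image'][:,:,::-1]
cv2.imwrite('pics/b2.png',cv2.resize(im[110:280,250:450],None,fx=3.5,fy=3.5,interpolation=cv2.INTER_CUBIC))
E
```

```text
top
blue [array([ 0.4619, -0.3259]), array([0.1165, 0.1461]), np.float64(68.7723), array([ 0.544 , -0.3571])]
blue [array([ 0.2212, -0.2949]), array([0.0794, 0.097 ]), np.float64(48.9182), array([ 0.1749, -0.2551])]
mat ((434.1233215332031, -306.8144836425781), (156.78005981445312, 129.2738037109375), 49.65586471557617)
mat ((462.3818054199219, -373.0551452636719), (93.10867309570312, 133.92727661132812), 50.0328483581543)
mat ((554.2529907226562, -329.9631652832031), (34.69862365722656, 47.631103515625), 50.51218032836914)
side
blue [array([ 0.4628, -0.3309]), array([0.1158, 0.1433]), np.float64(69.8483), array([ 0.5437, -0.3615])]
blue [array([ 0.2219, -0.3036]), array([0.0791, 0.0976]), np.float64(48.8141), array([ 0.1759, -0.2636])]Traceback (most recent call last):
  File "<stdin>", line 7, in <module>
  File "h.py", line 29, in traypose
    bc=cnts(b)[0]; (cx,cy),(w,h),a=cv2.minAreaRect(bc)
       ~~~~~~~^^^
IndexError: list index out of range
```

```bash
python3 - <<'E'
from h import *
s=snap('top');im=s['image'][:,:,::-1]
h=hsv(s);print(h[190,370],h[176,405],h[152,390],h[197,354],h[163,355])
cv2.imwrite('pics/b1.png',cv2.resize(im[130:260,160:420],(780,390),interpolation=cv2.INTER_CUBIC))
s=snap('side');im=s['image'][:,:,::-1];h=hsv(s);print(h[245,365],h[213,370])
cv2.imwrite('pics/b2.png',cv2.resize(im[110:280,250:450],None,fx=3.5,fy=3.5,interpolation=cv2.INTER_CUBIC))
E
```

```text
[ 12 183 220] [ 12 186 219] [ 14  99 103] [ 11 162 209] [  7 139  57]
[ 18 255 230] [ 18 255 221]
```

View pics/b1.png

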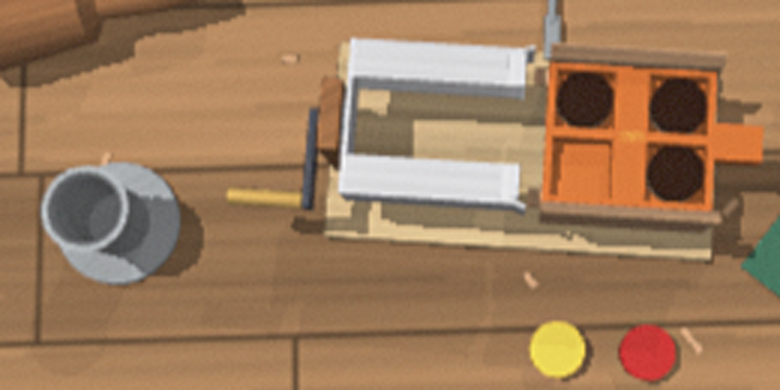

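View pics/b2.png

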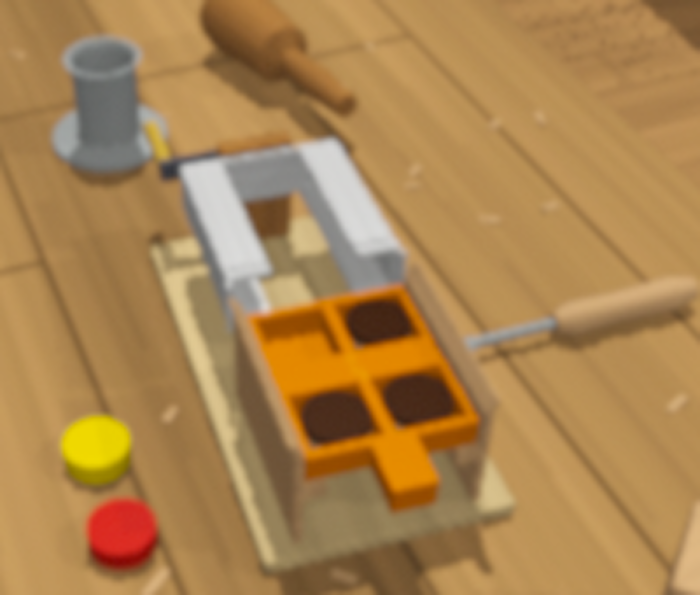

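```bash
cat >> h.py <<'E'
def plan(pos,yaw_deg,tilt=None,T=None):
    """fractions for shift/turn from current measured pose, and rows needed"""
    T=tool() if T is None else T
    Rt=(R.from_euler('z',yaw_deg,degrees=True)*R.from_euler('x',np.pi)).as_matrix()
    d=T[:3,:3].T@(np.array(pos)-T[:3,3]); w=R.from_matrix(T[:3,:3].T@Rt).as_rotvec()
    n=max(np.linalg.norm(d)/.0417,np.degrees(np.linalg.norm(w))/7.16)
    print('row',' '.join('%.3f'%v for v in np.r_[d/.25,w/np.pi]),'rows>=%.1f'%n); return np.r_[d/.25,w/np.pi]
E
python3 - <<'E'
from h import *
plan([.47,-.33,.25],69); plan([.47,-.33,.25],-21)
E
```

```text
row -0.431 -1.465 -0.179 -0.000 0.000 -0.798 rows>=20.1
row -0.431 -1.465 -0.179 -0.000 0.000 -0.298 rows>=9.2
```

Request:
{"name": "servo_tool", "arguments": {"targets": "1 -0.22 -0.73 -0.18 0 0 -0.40;1 -0.22 -0.73 -0.18 0 0 -0.40;1 -0.22 -0.73 -0.18 0 0 -0.40;1 -0.22 -0.73 -0.18 0 0 -0.40;1 -0.22 -0.73 -0.18 0 0 -0.40;1 -0.22 -0.73 -0.18 0 0 -0.40;1 -0.22 -0.73 -0.18 0 0 -0.40;1 -0.22 -0.73 -0.18 0 0 -0.40;1 -0.22 -0.73 -0.18 0 0 -0.40;1 -0.22 -0.73 -0.18 0 0 -0.40;1 -0.22 -0.73 -0.18 0 0 -0.40"}}

```text
time: 1.27
tool_pos: [0.3066, -0.4293, 0.2505]
ee_rot: [3.142, 0.0, -0.045]
wrist_force: [-0.2, -0.4, 0.7]
width: 0.0939
```

```bash
python3 - <<'E'
from h import *
print(tool()[:3,3]);plan([.47,-.33,.25],69)
E
```

```text
[ 0.30660675 -0.42927617  0.25046525]
row 0.635 -0.426 0.002 0.000 0.000 -0.398 rows>=10.0
```

Request:
{"name": "servo_tool", "arguments": {"targets": "1 0.635 -0.426 0 0 0 -0.398;1 0.635 -0.426 0 0 0 -0.398;1 0.635 -0.426 0 0 0 -0.398;1 0.635 -0.426 0 0 0 -0.398;1 0.635 -0.426 0 0 0 -0.398;1 0.635 -0.426 0 0 0 -0.398;1 0.635 -0.426 0 0 0 -0.398;1 0.635 -0.426 0 0 0 -0.398;1 0.635 -0.426 0 0 0 -0.398;1 0.635 -0.426 0 0 0 -0.398;1 0.635 -0.426 0 0 0 -0.398;1 0.635 -0.426 0 0 0 -0.398"}}

```text
time: 2.27
tool_pos: [0.4701, -0.3305, 0.2504]
ee_rot: [-3.142, 0.0, 1.198]
wrist_force: [0.5, 0.3, -0.1]
width: 0.0941
```

```bash
python3 - <<'E'
from h import *
s=snap('wrist','w1');print(tool()[:3,3])
for c in cnts(mask(s,'blue')): 
    r=traypose(s,c,.013); print('blue',[np.round(x,4) for x in r if x is not None])
s=snap('top')
for c in cnts(mask(s,'blue')): 
    r=traypose(s,c,.013); print('blue',[np.round(x,4) for x in r if x is not None])
E
```

```text
[ 0.47013337 -0.33054217  0.25045493]
blue [array([ 0.4644, -0.3283]), array([0.1177, 0.1479]), np.float64(69.0315), array([ 0.5473, -0.36  ]), array([[ 0.3742, -0.3568],
       [ 0.5124, -0.4098],
       [ 0.5545, -0.2998],
       [ 0.4164, -0.2469]])]Traceback (most recent call last):
  File "<stdin>", line 4, in <module>
  File "h.py", line 29, in traypose
    bc=cnts(b)[0]; (cx,cy),(w,h),a=cv2.minAreaRect(bc)
       ~~~~~~~^^^
IndexError: list index out of range
```

View pics/w1.png

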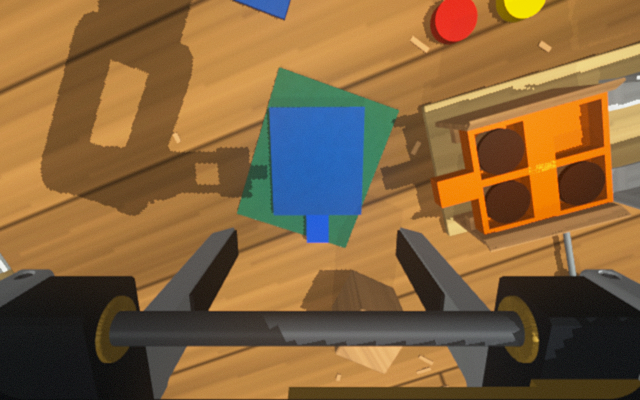

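```bash
python3 - <<'E'
from h import *
s=snap('wrist')
m=mask(s,'blue'); c=cnts(m,3000)[0]
ap=cv2.approxPolyDP(c,3,True)[:,0]; P=cast(s,ap,.013)
print(np.c_[ap,P[:,:2].round(4)])
g=mask(s,'green'); gc=np.vstack([x[:,0] for x in cnts(g,50)]+[c[:,0]])
rr=cv2.minAreaRect(cast(s,gc,.003)[:,:2].astype(np.float32)*1000);print('mat',rr)
cv2.imwrite('pics/w1z.png',cv2.resize(s['image'][50:380,230:450,::-1],None,fx=2,fy=1.8))
st=snap('top')
im=st['image'];cv2.imwrite('pics/b3.png',cv2.resize(im[80:200,400:520,::-1],None,fx=5,fy=5))
print(cast(st,[[461,118]],.1))
h=hsv(s);print(h[190,460],h[150,545],h[110,620],h[145,500])
E
```

```text
[[ 2.690e+02  1.080e+02  3.755e-01 -3.570e-01]
 [ 2.740e+02  2.140e+02  5.044e-01 -4.057e-01]
 [ 3.050e+02  2.140e+02  5.196e-01 -3.667e-01]
 [ 3.070e+02  2.410e+02  5.569e-01 -3.787e-01]
 [ 3.280e+02  2.410e+02  5.674e-01 -3.517e-01]
 [ 3.290e+02  2.140e+02  5.314e-01 -3.365e-01]
 [ 3.600e+02  2.110e+02  5.425e-01 -2.962e-01]
 [ 3.630e+02  1.070e+02  4.167e-01 -2.481e-01]]
mat ((465.4593811035156, -332.92694091796875), (160.21539306640625, 206.7939453125), 49.8457145690918)
[[ 0.67411381 -0.33619568  0.1       ]]
[ 16 245 245] [ 17 249 246] [ 20 125 213] [ 11 168  94]
```

View pics/w1z.png

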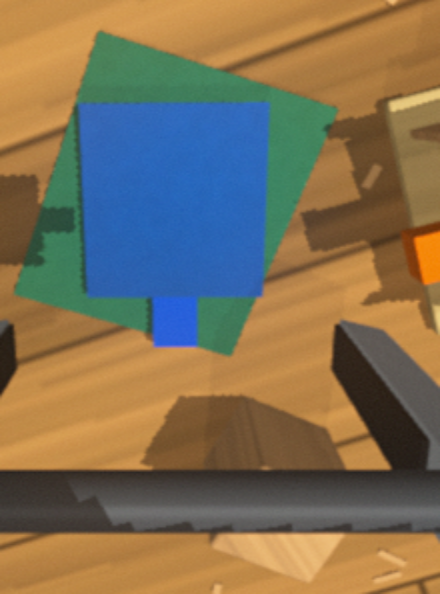

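View pics/b3.png

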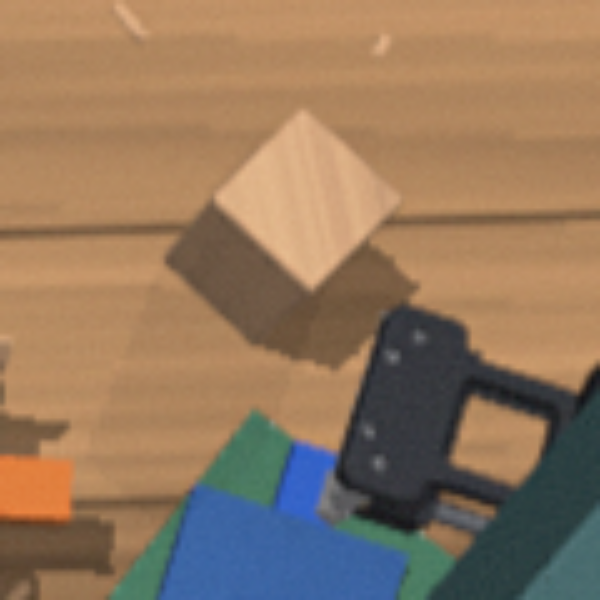

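```bash
python3 - <<'E'
from h import *
plan([.5357,-.3553,.055],69.2)
plan([.5357,-.3553,.0055],69.2)
E
```

```text
row 0.003 0.280 0.782 0.000 0.000 -0.002 rows>=5.0
row 0.003 0.280 0.980 0.000 0.000 -0.002 rows>=6.1
```

Request:
{"name": "servo_tool", "arguments": {"targets": "0.6 0.003 0.28 0.78 0 0 -0.002;0.6 0.003 0.28 0.78 0 0 -0.002;0.6 0.003 0.28 0.78 0 0 -0.002;0.6 0.003 0.28 0.78 0 0 -0.002;0.6 0.003 0.28 0.78 0 0 -0.002;0.6 0.003 0.28 0.78 0 0 -0.002;0.6 0.003 0.28 0.87 0 0 -0.002;0.6 0.003 0.28 0.93 0 0 -0.002;0.6 0.003 0.28 0.975 0 0 -0.002;0.6 0.003 0.28 0.975 0 0 -0.002;0.6 0.003 0.28 0.975 0 0 -0.002"}}

```text
time: 3.33
tool_pos: [0.5358, -0.3552, 0.0077]
ee_rot: [3.141, 0.0, 1.209]
wrist_force: [0.3, -0.1, -0.4]
width: 0.0562
```

```bash
python3 - <<'E'
from h import *
s=snap('wrist','w2');print(tool()[:3,3])
E
```

```text
[ 0.53633316 -0.3556516   0.008595  ]
```

View pics/w2.png

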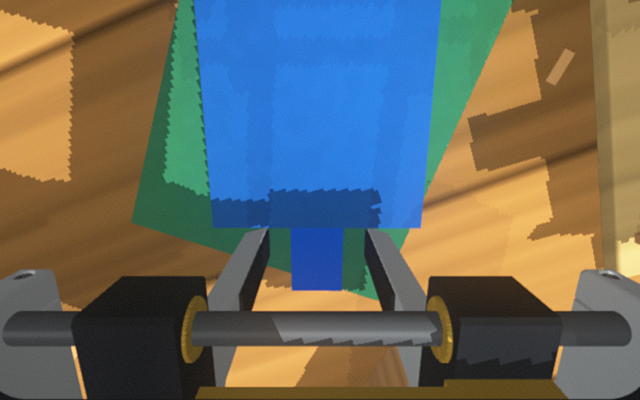

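Request:
{"name": "servo_tool", "arguments": {"targets": "0.6 0 0 0.012 0 0 0;0 0 0 0.012 0 0 0;0 0 0 0.012 0 0 0;0 0 0 0.012 0 0 0;0 0 0 0.012 0 0 0;0 0 0 0.012 0 0 0;0 0 0 0.012 0 0 0;0 0 0 0.012 0 0 0"}}

```text
time: 4.05
tool_pos: [0.5359, -0.3551, 0.0041]
ee_rot: [3.141, 0.0, 1.209]
wrist_force: [0.3, -0.1, 2.0]
width: 0.0298
```

Request:
{"name": "servo_tool", "arguments": {"targets": "0 0 0 -0.05 0 0 0;0 0 0 -0.15 0 0 0;0 0 0 -0.25 0 0 0;0 0 0 -0.4 0 0 0;0 0 0 -0.5 0 0 0;0 0 0 -0.6 0 0 0;0 0 0 -0.6 0 0 0"}}

```text
time: 4.63
tool_pos: [0.5383, -0.357, 0.1619]
ee_rot: [3.129, 0.004, 1.209]
wrist_force: [-0.0, -0.2, -0.3]
width: 0.0298
```

```bash
python3 - <<'E'
from h import *
s=snap('wrist','w3');print(tool()[:3,3])
s=snap('side','s3')
E
```

```text
[ 0.53744005 -0.35628476  0.15841324]
```

View pics/w3.png

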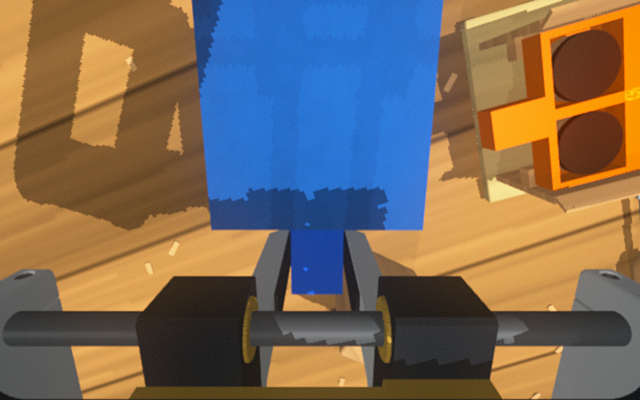

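View pics/s3.png

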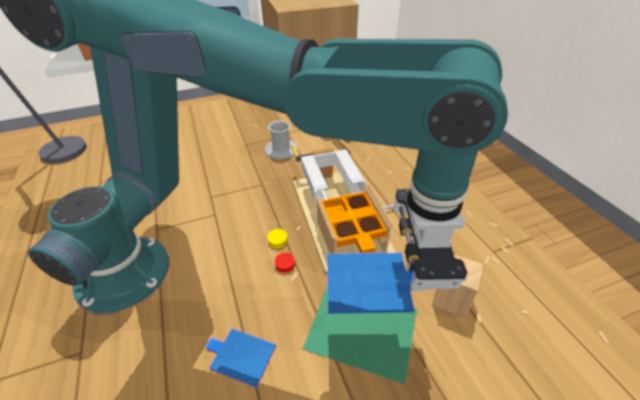

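```bash
python3 - <<'E'
from h import *
RNG['orange']=((5,150,150),(20,255,255))
def orange(s,tag):
    h=hsv(s); m=cv2.inRange(h,(8,200,150),(19,255,255)) if tag!='top' else cv2.inRange(h,(9,170,150),(13,255,255))
    m=cv2.morphologyEx(m,cv2.MORPH_CLOSE,np.ones((3,3)))
    cv2.imwrite('pics/m_%s.png'%tag,m)
    for c in cnts(m,300)[:2]:
        ap=cv2.approxPolyDP(c,2,True)[:,0]; print(tag,cv2.contourArea(c),np.c_[ap,cast(s,ap,.09)[:,:2].round(4)].tolist())
s=snap('wrist'); # in-hand tray corners on plane tcp+.0085
T=tool();c=cnts(mask(s,'blue'),3000)[0];ap=cv2.approxPolyDP(c,3,True)[:,0]
P=cast(s,ap,T[2,3]+.0085);print(np.c_[ap,((P-T[:3,3])@T[:3,:3])[:,:2].round(4)].tolist())
w=dict(s); w['image']=cv2.imread('pics/w1.png')[:,:,::-1].copy()
T=np.eye(4);T[:3,:3]=R.from_euler('xyz',[np.pi,0,1.198]).as_matrix();T[:3,3]=[.4701,-.3305,.2504]; w['W']=T@s['T_tool_cam']
orange(w,'w1')
orange(snap('top','t4'),'top'); orange(snap('side'),'side')
E
```

```text
[[193.0, 0.0, -0.059, -0.1247], [212.0, 224.0, -0.0595, -0.0118], [215.0, 219.0, -0.0575, -0.0148], [221.0, 222.0, -0.0543, -0.013], [219.0, 227.0, -0.0556, -0.01], [212.0, 227.0, -0.0596, -0.01], [288.0, 228.0, -0.0165, -0.0094], [292.0, 292.0, -0.015, 0.0314], [341.0, 293.0, 0.0145, 0.0321], [345.0, 228.0, 0.0159, -0.0095], [421.0, 228.0, 0.0591, -0.0095], [442.0, 0.0, 0.0594, -0.1246]]
w1 15554.0 [[606.0, 92.0, 0.4884, -0.0277], [468.0, 131.0, 0.4755, -0.1655], [473.0, 171.0, 0.518, -0.171], [437.0, 182.0, 0.5157, -0.2099], [441.0, 207.0, 0.5442, -0.2135], [477.0, 199.0, 0.5497, -0.1746], [483.0, 231.0, 0.5883, -0.1774], [486.0, 234.0, 0.593, -0.1752], [612.0, 201.0, 0.6053, -0.0385]]
top 2658.0 [[343.0, 152.0, 0.5989, -0.0374], [341.0, 196.0, 0.487, -0.0284], [396.0, 199.0, 0.4752, -0.1638], [398.0, 183.0, 0.5152, -0.171], [413.0, 183.0, 0.514, -0.2081], [413.0, 172.0, 0.5419, -0.2098], [397.0, 170.0, 0.5482, -0.1703], [398.0, 154.0, 0.5891, -0.1751]]
side 2355.5 [[322.0, 201.0, 0.4918, -0.0333], [338.0, 245.0, 0.4724, -0.1782], [356.0, 242.0, 0.5125, -0.1849], [361.0, 252.0, 0.5104, -0.2143], [372.0, 252.0, 0.5322, -0.2229], [372.0, 239.0, 0.5491, -0.1901], [384.0, 235.0, 0.5794, -0.1894], [386.0, 229.0, 0.5925, -0.175], [366.0, 194.0, 0.6043, -0.0503], [363.0, 192.0, 0.6007, -0.0406]]
```

View pics/m_w1.png

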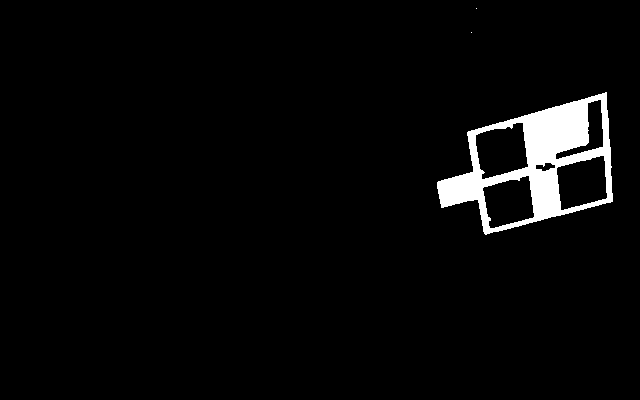

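View pics/t4.png

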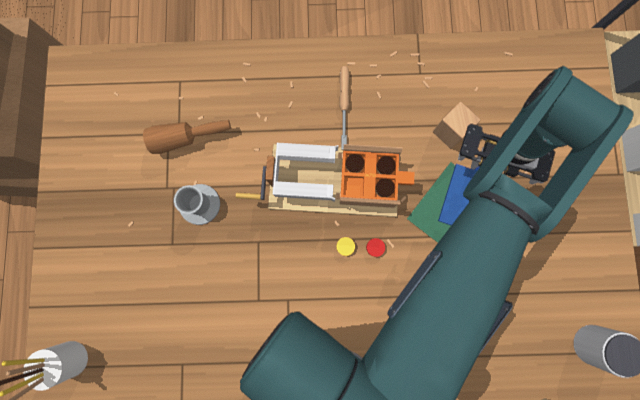

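```bash
python3 - <<'E'
from h import *
plan([.5328,-.1802,.17],-5.2)
E
```

```text
row 0.648 -0.253 -0.075 -0.002 0.001 0.414 rows>=10.4
```

Request:
{"name": "servo_tool", "arguments": {"targets": "0 0.648 -0.253 -0.05 -0.002 0.001 0.414;0 0.648 -0.253 -0.05 -0.002 0.001 0.414;0 0.648 -0.253 -0.05 -0.002 0.001 0.414;0 0.648 -0.253 -0.05 -0.002 0.001 0.414;0 0.648 -0.253 -0.05 -0.002 0.001 0.414;0 0.648 -0.253 -0.05 -0.002 0.001 0.414;0 0.648 -0.253 -0.05 -0.002 0.001 0.414;0 0.648 -0.253 -0.05 -0.002 0.001 0.414;0 0.648 -0.253 -0.05 -0.002 0.001 0.414;0 0.648 -0.253 -0.05 -0.002 0.001 0.414;0 0.648 -0.253 -0.05 -0.002 0.001 0.414;0 0.648 -0.253 -0.05 -0.002 0.001 0.414"}}

```text
time: 5.88
tool_pos: [0.5328, -0.1806, 0.1637]
ee_rot: [3.14, -0.002, -0.092]
wrist_force: [-0.1, 0.5, -0.8]
width: 0.0299
```

```bash
python3 - <<'E'
from h import *
plan([.5328,-.1802,.125],-5.2)
s=snap('wrist','w5')
T=tool();print(T[:3,3]);c=cnts(mask(s,'blue'),3000)[0];ap=cv2.approxPolyDP(c,3,True)[:,0]
P=cast(s,ap,T[2,3]+.0085);print(np.c_[ap,((P-T[:3,3])@T[:3,:3])[:,:2].round(4)].tolist())
s=snap('side','s5')
E
```

```text
row -0.000 -0.002 0.155 0.001 -0.000 -0.000 rows>=0.9
[ 0.53287118 -0.18069257  0.16399609]
[[192.0, 0.0, -0.0577, -0.1255], [212.0, 228.0, -0.0581, -0.0121], [288.0, 229.0, -0.0156, -0.0114], [291.0, 293.0, -0.0148, 0.0289], [341.0, 293.0, 0.0148, 0.029], [345.0, 229.0, 0.0163, -0.0113], [421.0, 228.0, 0.0589, -0.0118], [441.0, 0.0, 0.059, -0.1254]]
```

View pics/w5.png

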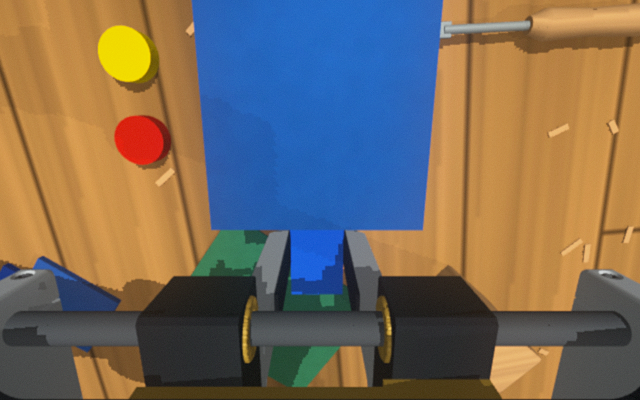

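View pics/s5.png

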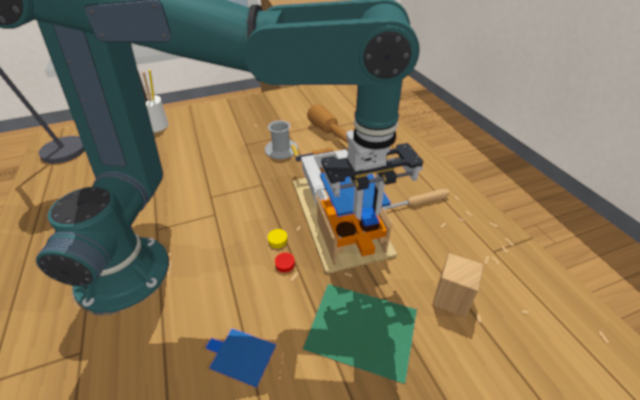

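Request:
{"name": "servo_tool", "arguments": {"targets": "0 0 -0.002 0.1 0 0 0;0 0 -0.002 0.16 0 0 0;0 0 -0.002 0.2 0 0 0;0 0 -0.002 0.24 0 0 0;0 0 -0.002 0.265 0 0 0;0 0 -0.002 0.265 0 0 0;0 0 -0.002 0.265 0 0 0"}}

```text
time: 6.57
tool_pos: [0.5336, -0.1807, 0.0997]
ee_rot: [3.139, -0.004, -0.091]
wrist_force: [-2.1, -0.5, -1.9]
width: 0.0292
```

```bash
python3 - <<'E'
from h import *
print(tool()[:3,3])
s=snap('wrist','w6');T=tool();c=cnts(mask(s,'blue'),3000)[0];ap=cv2.approxPolyDP(c,3,True)[:,0]
P=cast(s,ap,T[2,3]+.0085);print(np.c_[ap,((P-T[:3,3])@T[:3,:3])[:,:2].round(4)].tolist())
s=snap('side');cv2.imwrite('pics/s6.png',cv2.resize(s['image'][110:280,280:450,::-1],None,fx=3.5,fy=3.5,interpolation=cv2.INTER_CUBIC))
E
```

```text
[ 0.53358448 -0.18070993  0.09967941]
[[192.0, 0.0, -0.0578, -0.1253], [212.0, 229.0, -0.058, -0.0114], [288.0, 229.0, -0.0156, -0.0114], [291.0, 292.0, -0.0147, 0.0283], [341.0, 293.0, 0.0149, 0.029], [345.0, 229.0, 0.0164, -0.0113], [421.0, 228.0, 0.059, -0.0119], [440.0, 0.0, 0.0583, -0.1255]]
```

View pics/s6.png

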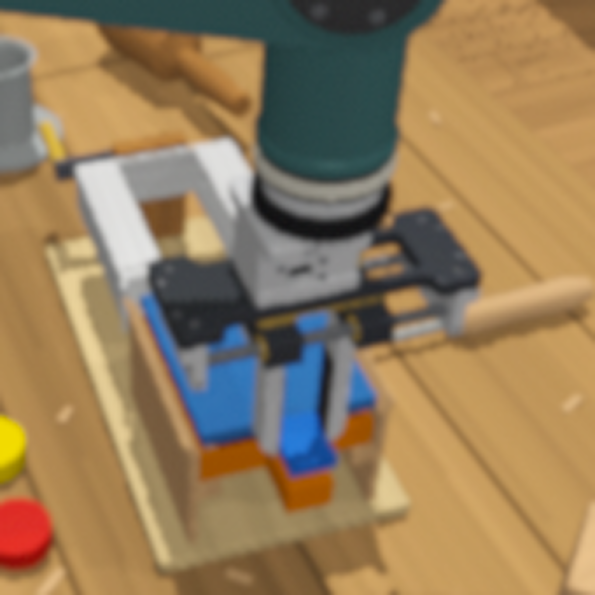

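View pics/w6.png

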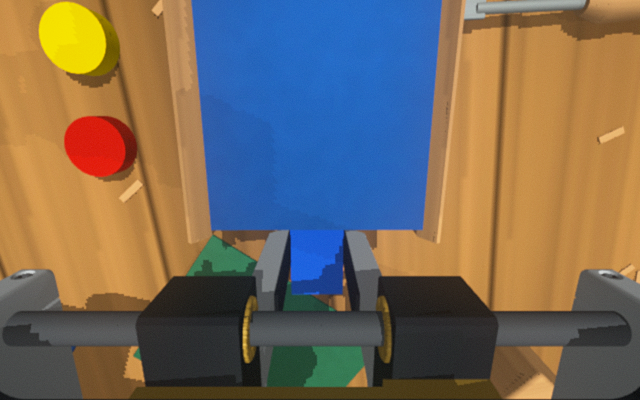

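Request:
{"name": "servo_tool", "arguments": {"targets": "0 -0.007 0 0 0 0 0;0 -0.007 0 0.01 0 0 0;0 -0.007 0 0.02 0 0 0;0 -0.007 0 0.025 0 0 0;0 -0.007 0 0.025 0 0 0"}}

```text
time: 7.08
tool_pos: [0.5328, -0.1807, 0.0935]
ee_rot: [3.139, -0.006, -0.091]
wrist_force: [-0.0, 0.6, -1.2]
width: 0.0296
```

```bash
python3 - <<'E'
from h import *
print(tool()[:3,3])
s=snap('wrist','w7')
E
```

```text
[ 0.53279608 -0.18068819  0.09351048]
```

View pics/w7.png

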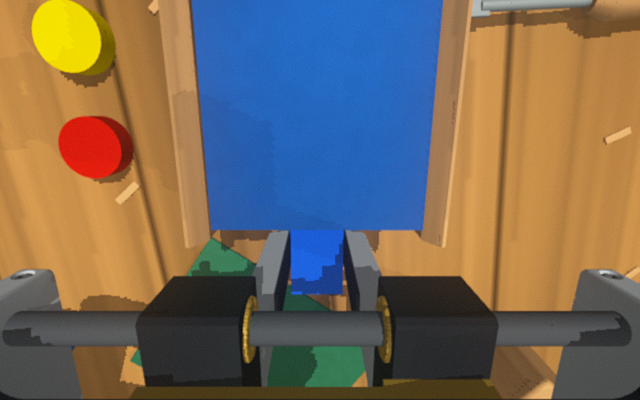

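Request:
{"name": "servo_tool", "arguments": {"targets": "0 0 0 0.006 0 0 0;0.5 0 0 0.006 0 0 0;0.5 0 0 0.006 0 0 0;0.5 0 0 0.006 0 0 0;0.5 0 0 0.006 0 0 0;0.5 0 0.045 0.006 0 0 0;0.5 0 0.045 0.05 0 0 0;0.5 0 0.045 0.09 0 0 0;0.5 0 0.045 0.09 0 0 0"}}

```text
time: 7.88
tool_pos: [0.5297, -0.1914, 0.0677]
ee_rot: [3.141, -0.0, -0.092]
wrist_force: [-0.7, -0.5, -0.5]
width: 0.047
```

```bash
python3 - <<'E'
from h import *
print(tool()[:3,3])
s=snap('wrist','w8');T=tool();c=cnts(mask(s,'blue'),3000)[0];ap=cv2.approxPolyDP(c,3,True)[:,0]
P=cast(s,ap,.100);print(np.c_[ap,((P-T[:3,3])@T[:3,:3])[:,:2].round(4)].tolist())
s=snap('side');cv2.imwrite('pics/s8.png',cv2.resize(s['image'][110:280,280:450,::-1],None,fx=3.5,fy=3.5,interpolation=cv2.INTER_CUBIC))
E
```

```text
[ 0.52969351 -0.19142963  0.06773371]
[[177.0, 0.0, -0.0564, -0.1184], [199.0, 224.0, -0.0565, -0.0225], [289.0, 225.0, -0.0132, -0.022], [292.0, 299.0, -0.0125, 0.0183], [349.0, 298.0, 0.0167, 0.0177], [353.0, 225.0, 0.0176, -0.022], [443.0, 225.0, 0.061, -0.022], [468.0, 0.0, 0.0614, -0.1184]]
```

View pics/s8.png

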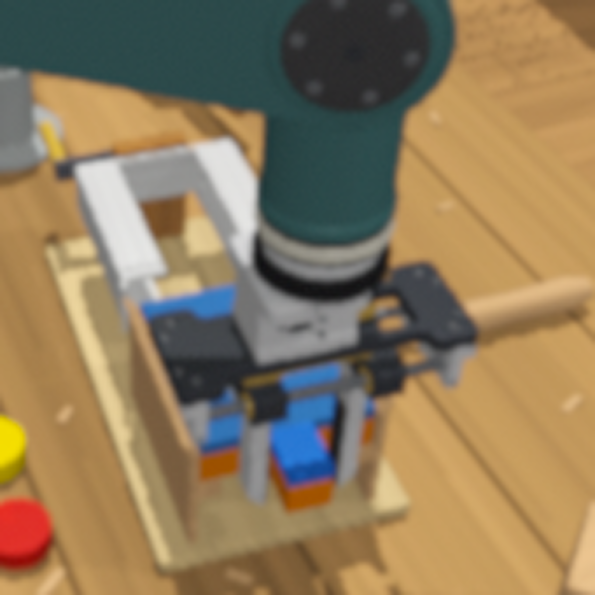

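View pics/w8.png

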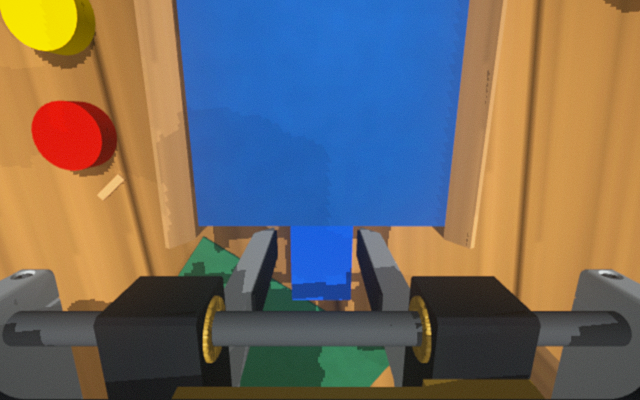

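Request:
{"name": "servo_tool", "arguments": {"targets": "0.5 0.009 0 -0.012 0 0 0;0 0.009 0 -0.012 0 0 0;0 0.009 0 -0.012 0 0 0;0 0.009 0 -0.012 0 0 0;0 0.009 0 -0.012 0 0 0;0 0.009 0 -0.012 0 0 0;0 0.009 0 -0.012 0 0 0"}}

```text
time: 8.57
tool_pos: [0.5328, -0.1923, 0.0749]
ee_rot: [3.138, -0.004, -0.091]
wrist_force: [-4.6, -0.1, 4.6]
width: 0.0298
```

Request:
{"name": "servo_tool", "arguments": {"targets": "0 0 -0.05 0 0 0 0;0 0 -0.1 0 0 0 0;0 0 -0.15 0 0 0 0;0 0 -0.2 0 0 0 0;0 0 -0.25 0 0 0 0;0 0 -0.28 0 0 0 0;0 0 -0.31 0 0 0 0;0 0 -0.31 0 0 0 0"}}

```text
time: 9.23
tool_pos: [0.54, -0.1153, 0.0749]
ee_rot: [3.136, -0.004, -0.091]
wrist_force: [-5.7, -1.3, 7.0]
width: 0.0299
```

```bash
python3 - <<'E'
from h import *
print(tool()[:3,3],get_obs()['wrist_force'])
s=snap('wrist','w9')
s=snap('side');cv2.imwrite('pics/s9.png',cv2.resize(s['image'][110:280,280:450,::-1],None,fx=3.5,fy=3.5,interpolation=cv2.INTER_CUBIC))
E
```

```text
[ 0.5400078  -0.11527161  0.07486654] [-5.69494689 -1.30556124  6.95696616]
```

View pics/s9.png

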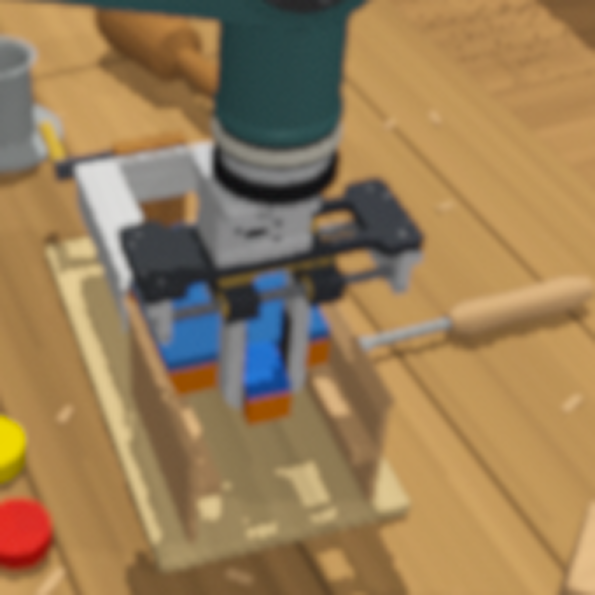

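View pics/w9.png

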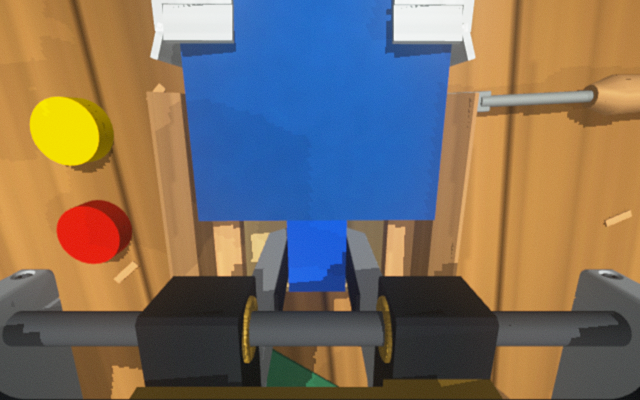

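Request:
{"name": "servo_tool", "arguments": {"targets": "0 -0.008 0 -0.008 0 0 0;0 -0.008 0 -0.008 0 0 0;0 -0.008 -0.05 -0.008 0 0 0;0 -0.008 -0.1 -0.008 0 0 0;0 -0.008 -0.14 -0.008 0 0 0;0 -0.008 -0.18 -0.008 0 0 0;0 -0.008 -0.22 -0.008 0 0 0;0 -0.008 -0.26 -0.008 0 0 0;0 -0.008 -0.28 -0.008 0 0 0;0 -0.008 -0.28 -0.008 0 0 0"}}

```text
time: 10.17
tool_pos: [0.5454, -0.0435, 0.0756]
ee_rot: [3.139, -0.006, -0.089]
wrist_force: [-0.3, -0.6, -3.1]
width: 0.0294
```

```bash
python3 - <<'E'
from h import *
print(tool()[:3,3],get_obs()['wrist_force'])
s=snap('wrist','w10')
s=snap('side');cv2.imwrite('pics/s10.png',cv2.resize(s['image'][110:280,280:450,::-1],None,fx=3.5,fy=3.5,interpolation=cv2.INTER_CUBIC))
E
```

```text
[ 0.54537621 -0.04346108  0.07563368] [-0.34769533 -0.57673205 -3.13905319]
```

View pics/s10.png

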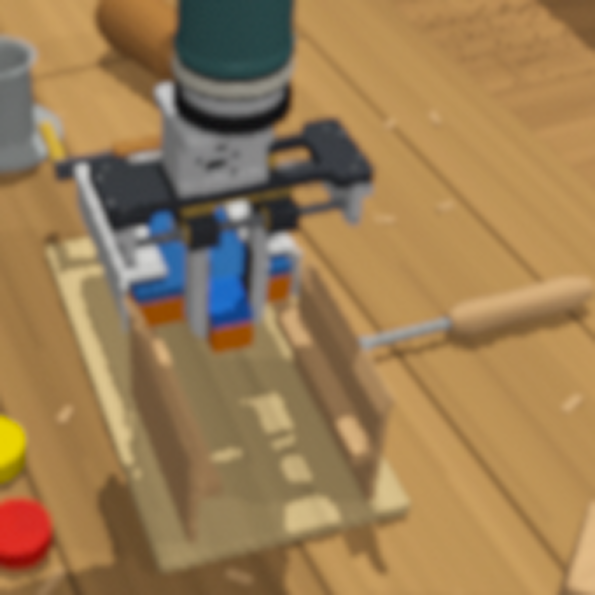

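View pics/w10.png

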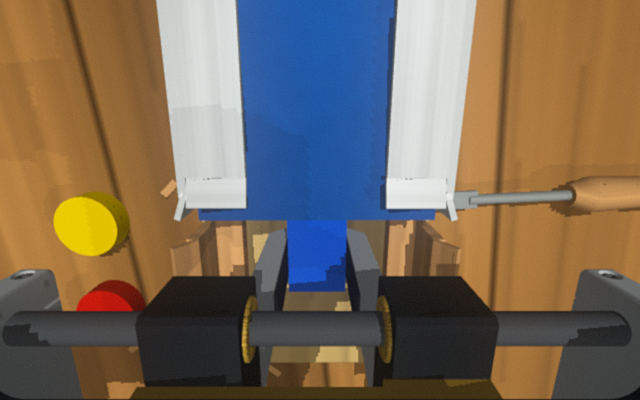

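Request:
{"name": "servo_tool", "arguments": {"targets": "0 0 -0.016 0.003 0 0 0;0 0 -0.03 0.003 0 0 0;0 0 -0.04 0.003 0 0 0;0 0 -0.048 0.003 0 0 0;0 0 -0.052 0.003 0 0 0"}}

```text
time: 10.68
tool_pos: [0.5464, -0.033, 0.0751]
ee_rot: [3.137, -0.006, -0.092]
wrist_force: [-1.4, -4.6, -0.6]
width: 0.0297
```

```bash
python3 - <<'E'
from h import *
print(tool()[:3,3],get_obs()['wrist_force'])
s=snap('wrist','w11')
E
```

```text
[ 0.54638106 -0.03301238  0.07510086] [-1.4040402  -4.63460017 -0.64622994]
```

View pics/w11.png

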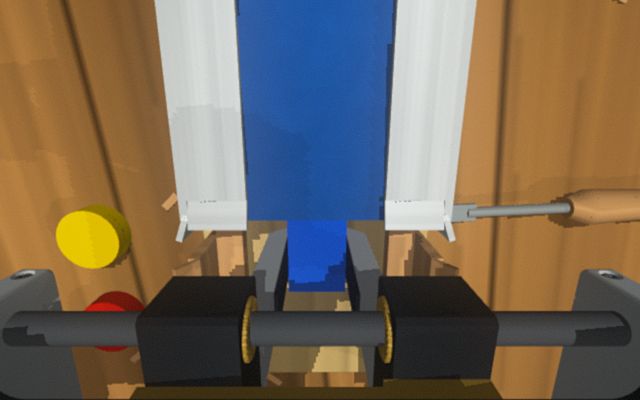

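Request:
{"name": "servo_tool", "arguments": {"targets": "0 0 0.006 0 0 0 0;0.45 0 0.006 0 0 0 0;0.45 0 0.006 0 0 0 0;0.45 0 0.006 0 0 0 0;0.45 0 0.006 0 0 0 0;0.45 0 0.006 -0.1 0 0 0;0.45 0 0.006 -0.25 0 0 0;0.45 0 0.006 -0.4 0 0 0;0.45 0 0.006 -0.5 0 0 0;0.45 0 0.006 -0.5 0 0 0"}}

```text
time: 11.57
tool_pos: [0.5492, -0.0335, 0.2081]
ee_rot: [3.138, -0.02, -0.091]
wrist_force: [0.6, 0.1, 0.7]
width: 0.0425
```

```bash
python3 - <<'E'
from h import *
print(tool()[:3,3],get_obs()['wrist_force'])
s=snap('top'); print(cast(s,[[237,196],[260,197]],.085)); print(proj(s,[[.498,.2039,.085]]))
cv2.imwrite('pics/t12.png',cv2.resize(s['image'][130:260,160:420,::-1],(780,390),interpolation=cv2.INTER_CUBIC))
s=snap('side');print(proj(s,[[.498,.2039,.085]]));cv2.imwrite('pics/s12.png',cv2.resize(s['image'][110:280,260:450,::-1],None,fx=3.5,fy=3.5,interpolation=cv2.INTER_CUBIC))
E
```

```text
[ 0.54915099 -0.03353452  0.20811052] [0.63209901 0.13810062 0.70602656]
[[0.49600887 0.23104132 0.085     ]
 [0.49166298 0.17349612 0.085     ]]
[[247.83772974 194.87387253]]
[[294.63655915 151.18953939]]
```

View pics/t12.png

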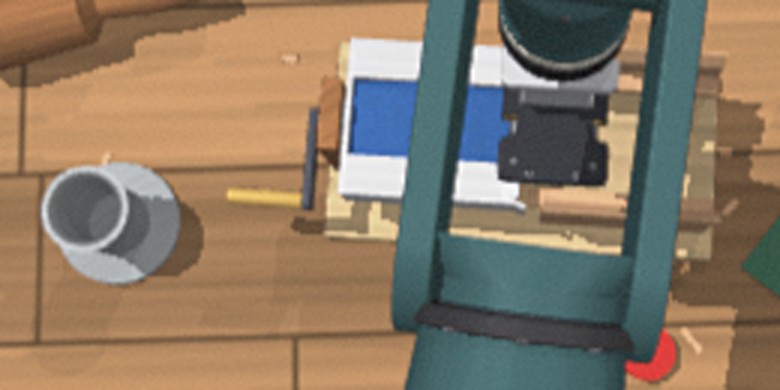

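View pics/s12.png

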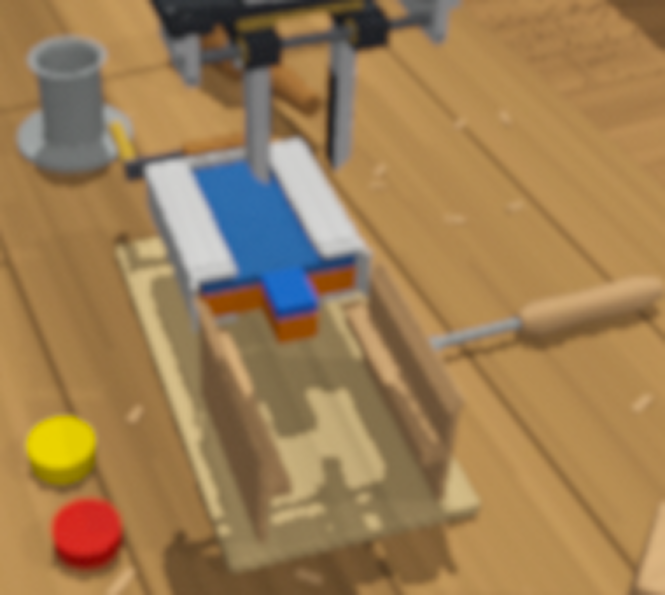

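```bash
python3 - <<'E'
from h import *
plan([.4965,.206,.20],-5.27);plan([.4965,.206,.12],-5.27);plan([.4965,.206,.067],-5.27)
E
```

```text
row -0.286 -0.935 0.001 0.001 -0.003 0.000 rows>=5.9
row -0.289 -0.936 0.321 0.001 -0.003 0.000 rows>=6.2
row -0.291 -0.936 0.533 0.001 -0.003 0.000 rows>=6.7
```

Request:
{"name": "servo_tool", "arguments": {"targets": "0.45 -0.287 -0.935 0 0.001 -0.003 0;0.45 -0.287 -0.935 0 0.001 -0.003 0;0.45 -0.287 -0.935 0 0.001 -0.003 0;0.45 -0.287 -0.935 0 0.001 -0.003 0;0.45 -0.287 -0.935 0 0.001 -0.003 0;0.45 -0.287 -0.935 0 0.001 -0.003 0;0.45 -0.289 -0.935 0.15 0.001 -0.003 0;0.45 -0.289 -0.935 0.3 0.001 -0.003 0;0.45 -0.289 -0.935 0.3 0.001 -0.003 0;0.45 -0.289 -0.935 0.3 0.001 -0.003 0"}}

```text
time: 12.5
tool_pos: [0.4921, 0.2051, 0.1193]
ee_rot: [3.138, 0.013, -0.091]
wrist_force: [0.4, -0.7, 0.6]
width: 0.0421
```

```bash
python3 - <<'E'
from h import *
print(tool()[:3,3],get_obs()['wrist_force']);plan([.4965,.206,.067],-5.27)
s=snap('wrist','w13')
s=snap('side');cv2.imwrite('pics/s13.png',cv2.resize(s['image'][80:250,240:430,::-1],None,fx=3.5,fy=3.5,interpolation=cv2.INTER_CUBIC))
E
```

```text
[0.49213958 0.2051012  0.11930947] [ 0.42346016 -0.65753324  0.64266203]
row 0.020 -0.006 0.209 0.001 0.004 0.000 rows>=1.3
```

View pics/w13.png

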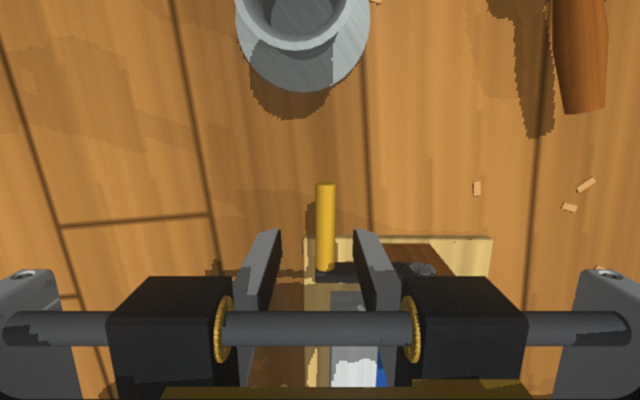

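View pics/s13.png

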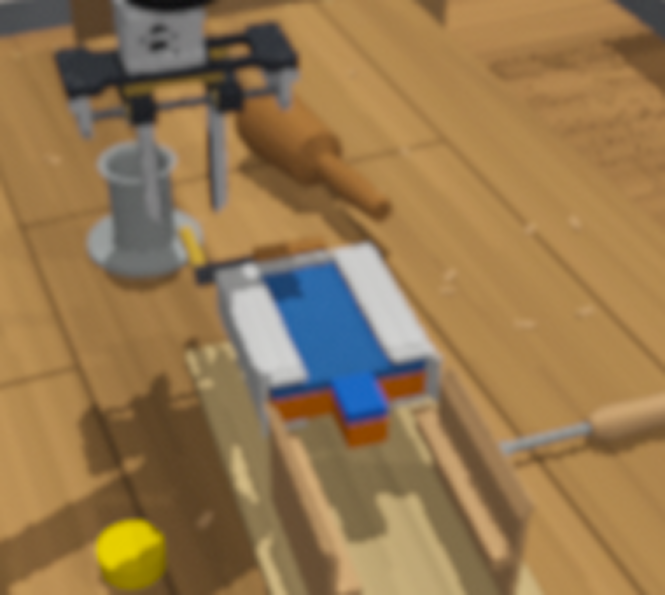

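```bash
python3 - <<'E'
from h import *
s=snap('wrist');P=cast(s,[[326,184],[325,270],[316,227],[335,227]],.092);print(P); T=tool();print((P-T[:3,3])@T[:3,:3])
E
```

```text
[[0.50564184 0.23290738 0.092     ]
 [0.49957472 0.16963694 0.092     ]
 [0.49613125 0.20302061 0.092     ]
 [0.50930455 0.20181688 0.092     ]]
[[ 0.00585326 -0.02761028  0.03444276]
 [ 0.00564569  0.03594994  0.03432952]
 [-0.00086118  0.00302603  0.03438665]
 [ 0.01236699  0.00301003  0.03438973]]
```

Request:
{"name": "servo_tool", "arguments": {"targets": "0.45 0.036 -0.006 0 0.001 0.004 0;0.45 0.036 -0.006 0.1 0.001 0.004 0;0.45 0.036 -0.006 0.19 0.001 0.004 0;0.45 0.036 -0.006 0.209 0.001 0.004 0;0.45 0.036 -0.006 0.209 0.001 0.004 0"}}

```text
time: 13.07
tool_pos: [0.5045, 0.2061, 0.0712]
ee_rot: [-3.139, -0.008, -0.092]
wrist_force: [-0.2, -0.7, 0.3]
width: 0.0421
```

```bash
python3 - <<'E'
from h import *
o=get_obs();print(o['tool_pos'],o['ee_rot'],o['wrist_force'])
s=snap('wrist','w14');P=cast(s,[[326,184],[325,270],[316,227],[335,227]],.092);
E
```

```text
[0.50450589 0.20612748 0.0712246 ] [-3.13878105 -0.00794959 -0.09213277] [-0.1900498  -0.69961259  0.33546597]
```

View pics/w14.png

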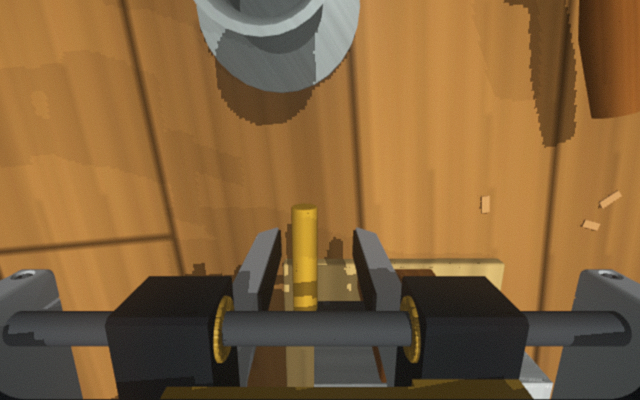

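Request:
{"name": "servo_tool", "arguments": {"targets": "0.45 0 0 0 0 0 0;0.45 0 0 0 0 0 0;0.45 0 0 0 0 0 0"}}

```text
time: 13.37
tool_pos: [0.5056, 0.2069, 0.0734]
ee_rot: [-3.137, -0.012, -0.091]
wrist_force: [0.3, 0.9, -1.1]
width: 0.0421
```

Request:
{"name": "servo_tool", "arguments": {"targets": "0.45 0 0 0 0 0 0;0.45 0 0 0 0 0 0;0.45 0 0 0 0 0 0"}}

```text
time: 13.62
tool_pos: [0.5046, 0.2067, 0.072]
ee_rot: [-3.138, -0.01, -0.091]
wrist_force: [-0.2, 0.1, -0.1]
width: 0.0421
```

```bash
python3 - <<'E'
from h import *
for i in range(4):
    o=get_obs();print(o['time'],o['tool_pos'],o['ee_rot'],o['joint_positions'],o['qvel'].round(3)); vision.snapshot('top')
s=snap('wrist','w15')
plan([.499,.206,.067],-5.27)
E
```

```text
13.6167 [0.50457051 0.2066629  0.07196878] [-3.13806958 -0.00954931 -0.09133291] [ 2.84896730e-01  1.33762201e-01  1.58858967e+00 -2.34911564e-04
  1.40906497e+00  3.76249461e-01] [-0.     0.002  0.004  0.    -0.    -0.   ]
13.6667 [0.50448947 0.20662885 0.07183254] [-3.13817566 -0.00934642 -0.09128944] [ 2.84893772e-01  1.33851810e-01  1.58877171e+00 -2.58887208e-04
  1.40902098e+00  3.76207672e-01] [ 0.     0.002  0.004  0.001 -0.001  0.001]
13.7167 [0.50444647 0.20661361 0.07171142] [-3.1382405  -0.00916439 -0.09133785] [ 2.84885097e-01  1.33992620e-01  1.58886483e+00 -2.52634565e-04
  1.40898019e+00  3.76247069e-01] [-0.001  0.001  0.003  0.001 -0.002 -0.   ]
13.7667 [0.50441077 0.20658834 0.07164207] [-3.13830961 -0.00905361 -0.09131571] [ 2.84873909e-01  1.34053146e-01  1.58894066e+00 -2.76195076e-04
  1.40897224e+00  3.76217947e-01] [ 0.001  0.002  0.001 -0.002 -0.    -0.001]
row -0.021 0.004 0.018 -0.001 -0.003 0.000 rows>=0.2
```

View pics/w15.png

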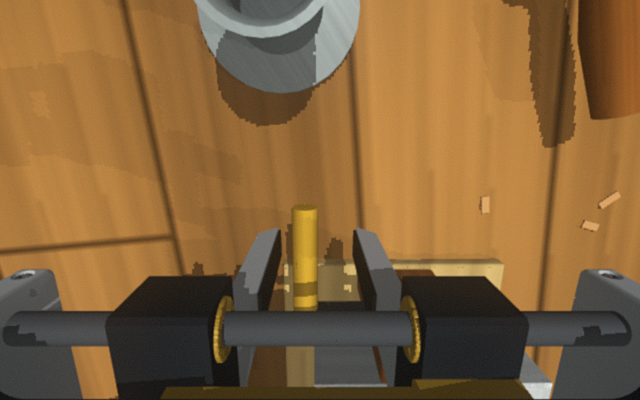

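Request:
{"name": "servo_tool", "arguments": {"targets": "0.45 -0.021 0 0.018 -0.001 -0.003 0;0.45 -0.021 0 0.018 -0.001 -0.003 0;0.45 -0.021 0 0.018 -0.001 -0.003 0;0.45 -0.021 0 0.018 -0.001 -0.003 0;0.45 -0.021 0 0.018 -0.001 -0.003 0;0.45 -0.021 0 0.018 -0.001 -0.003 0"}}

```text
time: 14.37
tool_pos: [0.4994, 0.2071, 0.0672]
ee_rot: [-3.141, 0.0, -0.091]
wrist_force: [0.1, 0.6, 0.4]
width: 0.0424
```

```bash
python3 - <<'E'
from h import *
o=get_obs();print(o['tool_pos'],o['ee_rot'])
s=snap('wrist','w16');cv2.imwrite('pics/w16.png',s['image'][180:330,200:440,::-1])
E
```

```text
[0.49936555 0.2070992  0.0671791 ] [-3.14133961e+00  1.43363943e-04 -9.14074220e-02]
```

View pics/w16.png

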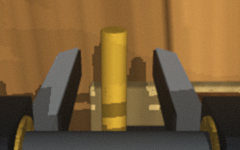

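Request:
{"name": "servo_tool", "arguments": {"targets": "0 -0.003 0 0 0 0 0;0 -0.003 0 0 0 0 0;0 -0.003 0 0 0 0 0;0 -0.003 0 0 0 0 0;0 -0.003 0 0 0 0 0;0 -0.003 0 0 0 0 0;0 -0.003 0 0 0 0 0;0 -0.003 0 0 0 0 0"}}

```text
time: 15.08
tool_pos: [0.4978, 0.2072, 0.067]
ee_rot: [3.142, 0.002, -0.091]
wrist_force: [-3.8, 0.6, 2.4]
width: 0.013
```

Request:
{"name": "servo_tool", "arguments": {"targets": "0 0.002 0 -0.037 0 0 0;0 0.01 0 -0.073 0 0 0;0 0.021 0 -0.107 0 0 0;0 0.038 0 -0.14 0 0 0;0 0.058 0 -0.171 0 0 0;0 0.082 0 -0.198 0 0 0;0 0.11 0 -0.222 0 0 0;0 0.14 0 -0.243 0 0 0;0 0.173 0 -0.259 0 0 0;0 0.208 0 -0.271 0 0 0;0 0.244 0 -0.278 0 0 0;0 0.28 0 -0.28 0 0 0"}}

```text
time: 16.08
tool_pos: [0.5676, 0.2008, 0.1426]
ee_rot: [-3.141, 0.0, -0.091]
wrist_force: [-8.6, -0.4, 8.1]
width: 0.0132
```

```bash
python3 - <<'E'
from h import *
o=get_obs();print(o['tool_pos'],o['ee_rot'],o['wrist_force'],o['width'])
s=snap('side');cv2.imwrite('pics/s17.png',cv2.resize(s['image'][80:250,240:430,::-1],None,fx=3.5,fy=3.5,interpolation=cv2.INTER_CUBIC))
E
```

```text
[0.56755831 0.2007781  0.14263099] [-3.14116357e+00  1.26304697e-05 -9.07255986e-02] [-8.55826174 -0.44452701  8.1416724 ] 0.01322873969129347
```

View pics/s17.png

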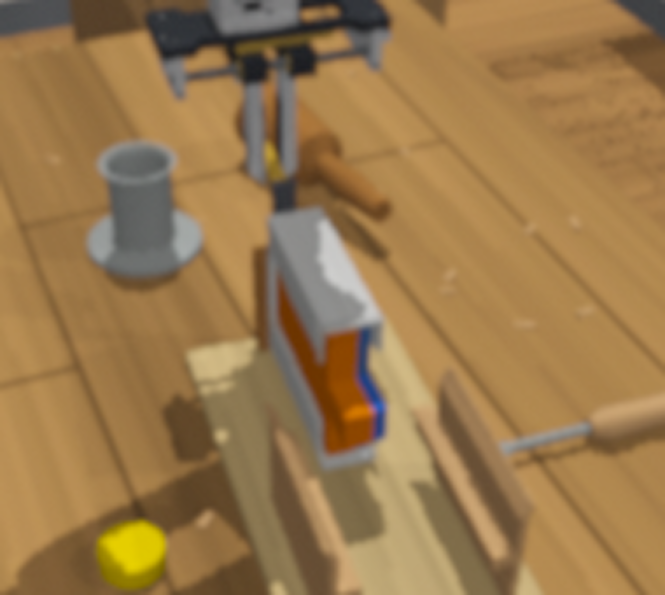

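Request:
{"name": "servo_tool", "arguments": {"targets": "0 0.037 0 0.002 0 0 0;0 0.073 0 0.01 0 0 0;0 0.107 0 0.021 0 0 0;0 0.14 0 0.038 0 0 0;0 0.171 0 0.058 0 0 0;0 0.198 0 0.082 0 0 0;0 0.222 0 0.11 0 0 0;0 0.243 0 0.14 0 0 0;0 0.259 0 0.173 0 0 0;0 0.271 0 0.208 0 0 0;0 0.278 0 0.244 0 0 0;0 0.28 0 0.284 0 0 0"}}

```text
time: 17.13
tool_pos: [0.6372, 0.1937, 0.07]
ee_rot: [3.14, 0.002, -0.091]
wrist_force: [-14.6, -0.7, 42.3]
width: 0.0133
```

```bash
python3 - <<'E'
from h import *
o=get_obs();print(o['tool_pos'],o['ee_rot'],o['wrist_force'],o['width'])
s=snap('side');cv2.imwrite('pics/s18.png',cv2.resize(s['image'][80:250,240:430,::-1],None,fx=3.5,fy=3.5,interpolation=cv2.INTER_CUBIC))
E
```

```text
[0.63724523 0.19372145 0.07002857] [ 3.14046898e+00  1.95353781e-03 -9.14218220e-02] [-14.57994728  -0.71141533  42.32850391] 0.013284709934293417
```

View pics/s18.png

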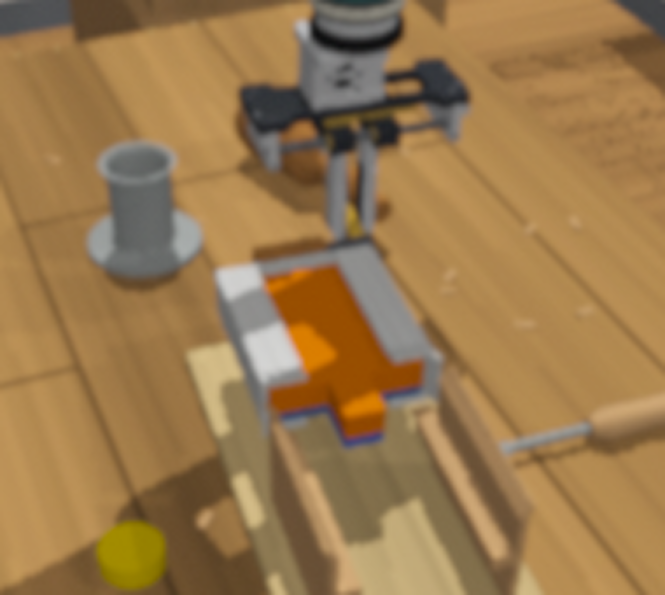

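Request:
{"name": "servo_tool", "arguments": {"targets": "0 -0.008 0 -0.01 0 0 0;0.4 -0.008 0 -0.01 0 0 0;0.4 -0.008 0 -0.01 0 0 0;0.4 -0.008 0 -0.01 0 0 0;0.4 -0.008 0 -0.01 0 0 0;0.4 -0.008 0 -0.15 0 0 0;0.4 -0.008 0 -0.3 0 0 0;0.4 -0.008 0 -0.45 0 0 0;0.4 -0.008 0 -0.5 0 0 0;0.4 -0.008 0 -0.5 0 0 0"}}

```text
time: 18.02
tool_pos: [0.6387, 0.195, 0.1976]
ee_rot: [-3.138, -0.011, -0.091]
wrist_force: [-0.3, 1.4, 0.7]
width: 0.0375
```

```bash
python3 - <<'E'
from h import *
o=get_obs();print(o['tool_pos'],o['ee_rot'],o['wrist_force'],o['width'])
s=snap('side');cv2.imwrite('pics/s19.png',cv2.resize(s['image'][80:250,240:430,::-1],None,fx=3.5,fy=3.5,interpolation=cv2.INTER_CUBIC))
plan([.5455,-.035,.20],-5.27)
E
```

```text
[0.63872208 0.19504498 0.19762685] [-3.13805451 -0.01088876 -0.09142906] [-0.28092152  1.35086624  0.71943328] 0.03754418909085315
row -0.282 0.949 -0.028 -0.001 -0.002 0.000 rows>=5.9
```

View pics/s19.png

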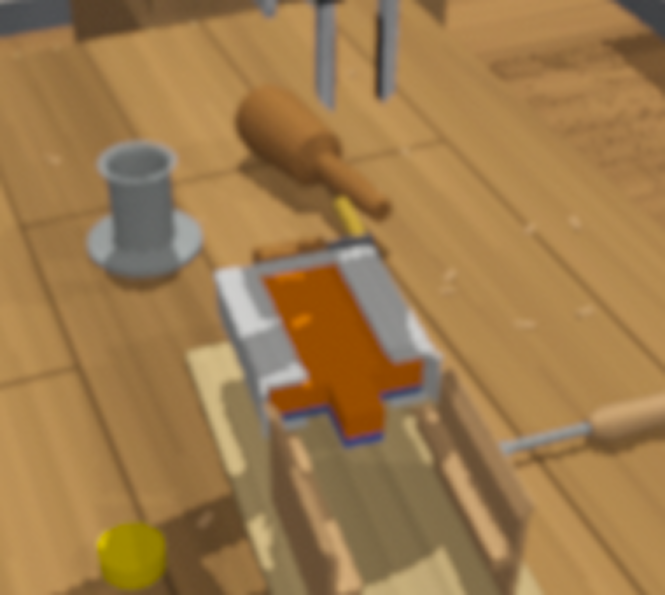

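Request:
{"name": "servo_tool", "arguments": {"targets": "0.5 -0.28 0.95 -0.02 0 0 0;0.5 -0.28 0.95 -0.02 0 0 0;0.5 -0.28 0.95 -0.02 0 0 0;0.5 -0.28 0.95 -0.02 0 0 0;0.5 -0.28 0.95 -0.02 0 0 0;0.5 -0.28 0.95 -0.02 0 0 0;0.5 -0.28 0.95 -0.02 0 0 0;0.5 -0.28 0.95 0.2 0 0 0;0.5 -0.28 0.95 0.2 0 0 0;0.5 -0.28 0.95 0.2 0 0 0;0.5 -0.28 0.95 0.2 0 0 0;0.5 -0.28 0.95 0.2 0 0 0"}}

```text
time: 19.07
tool_pos: [0.5448, -0.0351, 0.1408]
ee_rot: [-3.141, 0.001, -0.091]
wrist_force: [-0.5, 0.0, -0.0]
width: 0.0467
```

```bash
python3 - <<'E'
from h import *
o=get_obs();print(o['tool_pos'],o['ee_rot'],o['wrist_force'],o['width'])
s=snap('wrist','w20')
plan([.5461,-.0345,.073],-5.27)
E
```

```text
[ 0.54484169 -0.03510412  0.14084517] [-3.14127252e+00  7.59377137e-04 -9.06953950e-02] [-0.53836728  0.04829295 -0.01181062] 0.04666722251296413
row 0.002 -0.003 0.275 -0.000 -0.000 0.000 rows>=1.7
```

View pics/w20.png

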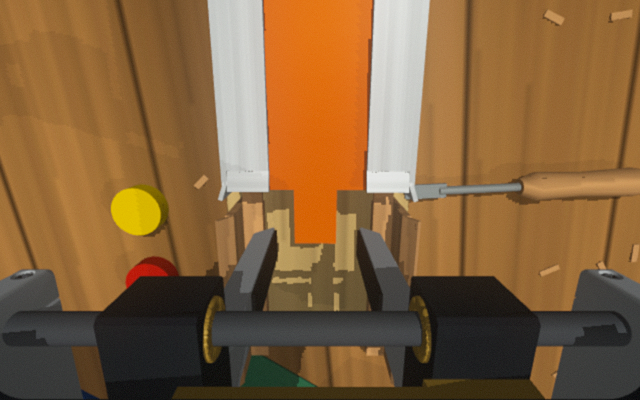

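Request:
{"name": "servo_tool", "arguments": {"targets": "0.5 0.002 0 0.15 0 0 0;0.5 0.002 0 0.26 0 0 0;0.5 0.002 0 0.27 0 0 0;0.5 0.002 0 0.27 0 0 0;0 0.002 0 0.27 0 0 0;0 0.002 0 0.27 0 0 0;0 0.002 0 0.27 0 0 0;0 0.002 0 0.27 0 0 0;0 0.002 0 0.27 0 0 0;0 0.002 0 0.27 0 0 0"}}

```text
time: 19.95
tool_pos: [0.5461, -0.036, 0.0759]
ee_rot: [3.141, -0.003, -0.091]
wrist_force: [-2.2, -0.6, 6.2]
width: 0.0296
```

```bash
python3 - <<'E'
from h import *
o=get_obs();print(o['tool_pos'],o['ee_rot'],o['wrist_force'],o['width'])
s=snap('wrist','w21')
E
```

```text
[ 0.5460672  -0.03596068  0.07586774] [ 3.14120021e+00 -2.92123984e-03 -9.12557468e-02] [-2.15746886 -0.64309054  6.19857856] 0.029646881063154176
```

View pics/w21.png

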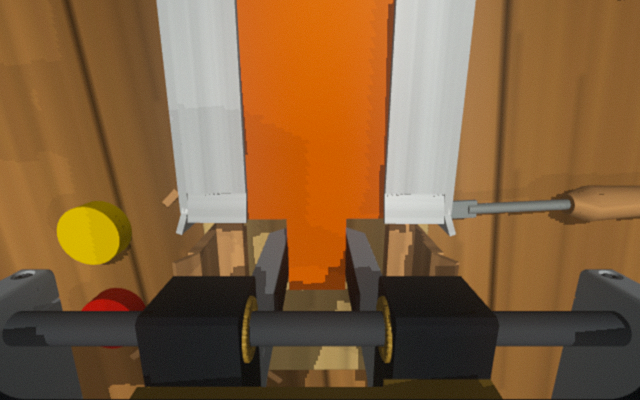

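Request:
{"name": "servo_tool", "arguments": {"targets": "0 -0.002 0.01 -0.006 0 0 0;0 -0.002 0.04 -0.006 0 0 0;0 -0.002 0.08 -0.006 0 0 0;0 -0.002 0.13 -0.006 0 0 0;0 -0.002 0.18 -0.006 0 0 0;0 -0.002 0.23 -0.006 0 0 0;0 -0.002 0.28 -0.006 0 0 0;0 -0.002 0.32 -0.006 0 0 0;0 -0.002 0.32 -0.006 0 0 0"}}

```text
time: 20.75
tool_pos: [0.5377, -0.1182, 0.0762]
ee_rot: [3.14, -0.002, -0.094]
wrist_force: [0.3, 1.2, 6.1]
width: 0.0296
```

```bash
python3 - <<'E'
from h import *
o=get_obs();print(o['tool_pos'],o['ee_rot'],o['wrist_force'],o['width'])
s=snap('wrist','w22')
E
```

```text
[ 0.53767124 -0.11823095  0.0761728 ] [ 3.14032611e+00 -1.57475867e-03 -9.42375531e-02] [0.34852501 1.21653929 6.05053427] 0.029594630796396362
```

View pics/w22.png

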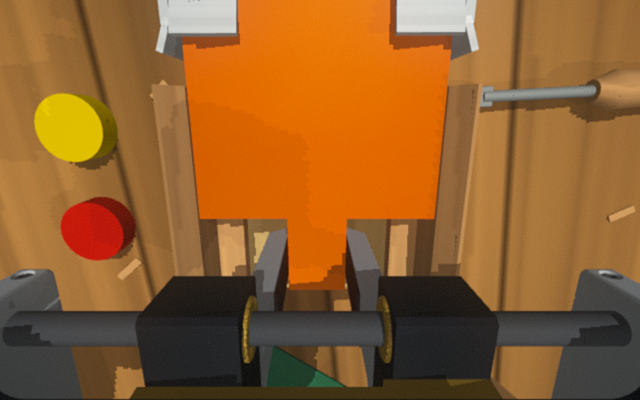

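Request:
{"name": "servo_tool", "arguments": {"targets": "0 0 0.05 -0.006 0 0 0;0 0 0.1 -0.006 0 0 0;0 0 0.15 -0.006 0 0 0;0 0 0.2 -0.006 0 0 0;0 0 0.25 -0.006 0 0 0;0 0 0.28 -0.006 0 0 0;0 0 0.3 -0.006 0 0 0;0 0 0.3 -0.006 0 0 0;0 0 0.3 -0.006 0 0 0;0 0 0.3 -0.006 0 0 0"}}

```text
time: 21.63
tool_pos: [0.5302, -0.1905, 0.0762]
ee_rot: [3.14, 0.001, -0.091]
wrist_force: [-0.3, -2.1, -1.9]
width: 0.0298
```

```bash
python3 - <<'E'
from h import *
o=get_obs();print(o['tool_pos'],o['ee_rot'],o['wrist_force'],o['width'])
s=snap('wrist','w23')
s=snap('side');cv2.imwrite('pics/s23.png',cv2.resize(s['image'][110:280,280:450,::-1],None,fx=3.5,fy=3.5,interpolation=cv2.INTER_CUBIC))
E
```

```text
[ 0.53022714 -0.19048924  0.07622728] [ 3.14041903e+00  7.57587536e-04 -9.12797007e-02] [-0.30682679 -2.12769935 -1.89914785] 0.02976857256714724
```

View pics/w23.png

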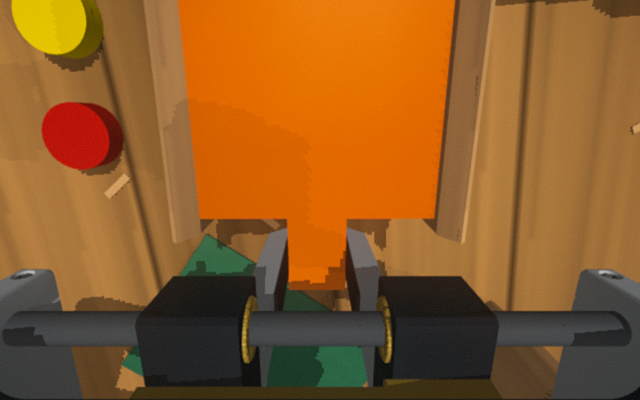

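View pics/s23.png

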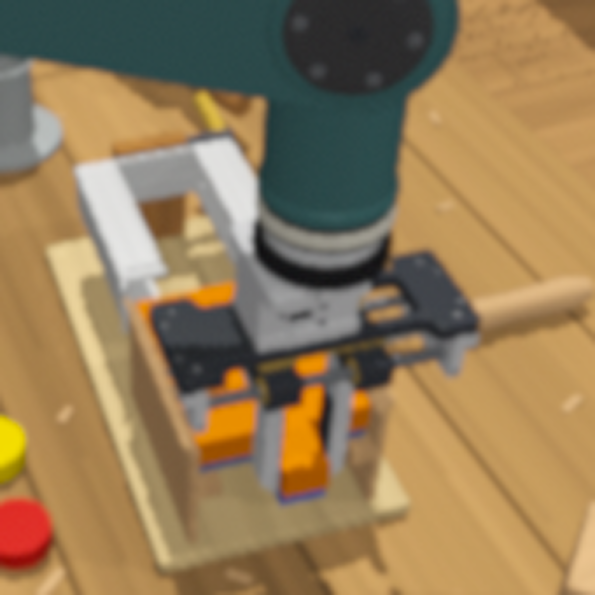

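Request:
{"name": "servo_tool", "arguments": {"targets": "0.5 0 0 0 0 0 0;0.5 0 0 0 0 0 0;0.5 0 0 0 0 0 0;0.5 0 0 0 0 0 0;0.5 0 -0.044 -0.022 0 0 0;0.5 0 -0.044 -0.022 0 0 0;0.5 0 -0.044 -0.022 0 0 0;0.5 0 -0.044 -0.022 0 0 0;0.5 0 -0.044 -0.022 0 0 0;0.5 0 -0.044 -0.022 0 0 0;0.5 0 -0.044 -0.022 0 0 0;0.5 0 -0.044 -0.022 0 0 0"}}

```text
time: 22.73
tool_pos: [0.5313, -0.1791, 0.0819]
ee_rot: [-3.141, 0.001, -0.092]
wrist_force: [0.1, -0.4, 0.5]
width: 0.0471
```

```bash
python3 - <<'E'
from h import *
o=get_obs();print(o['tool_pos'],o['ee_rot'],o['wrist_force'],o['width'])
s=snap('wrist','w24')
s=snap('side');cv2.imwrite('pics/s24.png',cv2.resize(s['image'][190:270,330:410,::-1],None,fx=7,fy=7,interpolation=cv2.INTER_CUBIC))
E
```

```text
[ 0.53132552 -0.17910079  0.08185871] [-3.14140099e+00  6.34023783e-04 -9.15955662e-02] [ 0.05768782 -0.38193034  0.49194869] 0.047067851497684415
```

View pics/w24.png

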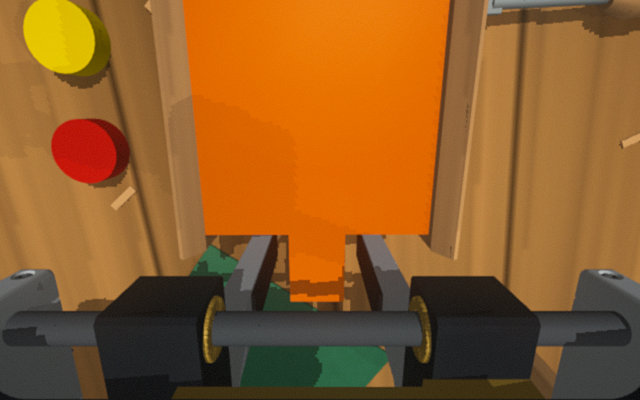

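View pics/s24.png

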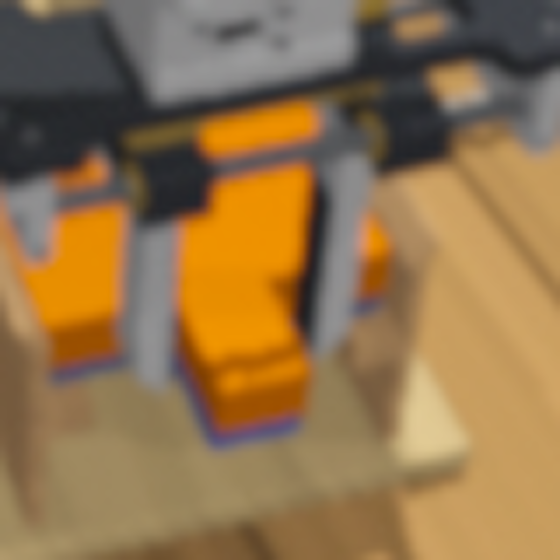

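Request:
{"name": "servo_tool", "arguments": {"targets": "0 0 0 0 0 0 0;0 0 0 0 0 0 0;0 0 0 0 0 0 0;0 0 0 0 0 0 0;0 0 0 0 0 0 0;0 0 0 0 0 0 0;0 0 0 -0.02 0 0 0;0 0 0 -0.04 0 0 0;0 0 0 -0.06 0 0 0;0 0 0 -0.08 0 0 0;0 0 0 -0.1 0 0 0;0 0 0 -0.12 0 0 0"}}

```text
time: 23.83
tool_pos: [0.5315, -0.179, 0.1128]
ee_rot: [-3.142, 0.0, -0.091]
wrist_force: [-0.1, 0.1, -1.2]
width: 0.0299
```

```bash
python3 - <<'E'
from h import *
o=get_obs();print(o['tool_pos'],o['ee_rot'],o['wrist_force'],o['width'])
s=snap('wrist','w25')
s=snap('side');cv2.imwrite('pics/s25.png',cv2.resize(s['image'][110:280,280:450,::-1],None,fx=3.5,fy=3.5,interpolation=cv2.INTER_CUBIC))
E
```

```text
[ 0.53147391 -0.17902369  0.11275277] [-3.14157889e+00  9.14940151e-05 -9.13587253e-02] [-0.13073351  0.05681085 -1.24367789] 0.029915922341686742
```

View pics/w25.png

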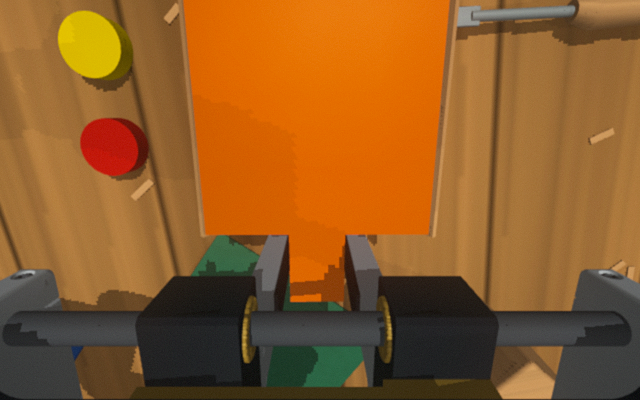

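View pics/s25.png

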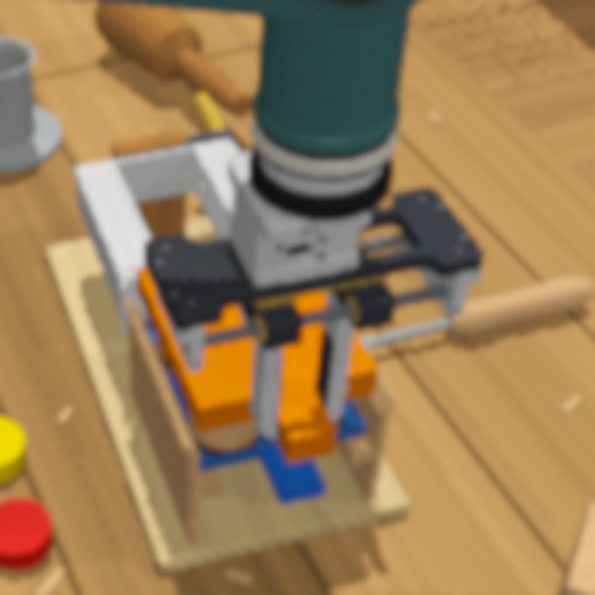

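```bash
python3 - <<'E'
from h import *
T=tool();T[2,3]+=-.001
plan([.5117,-.3721,.19],49.8,T=T)
E
```

```text
row -0.010 0.776 -0.309 0.000 -0.000 -0.306 rows>=7.7
```

Request:
{"name": "servo_tool", "arguments": {"targets": "0 0 0 -0.1 0 0 0;0 0 0 -0.2 0 0 0;0 0 0 -0.31 0 0 0;0 0 0.15 -0.31 0 0 0;0 0 0.3 -0.31 0 0 -0.04;0 -0.01 0.5 -0.31 0 0 -0.15;0 -0.01 0.65 -0.31 0 0 -0.306;0 -0.01 0.776 -0.31 0 0 -0.306;0 -0.01 0.776 -0.31 0 0 -0.306;0 -0.01 0.776 -0.31 0 0 -0.306;0 -0.01 0.776 -0.31 0 0 -0.306;0 -0.01 0.776 -0.31 0 0 -0.306"}}

```text
time: 24.93
tool_pos: [0.511, -0.3724, 0.1889]
ee_rot: [-3.14, -0.0, 0.875]
wrist_force: [0.6, -0.5, -1.0]
width: 0.0297
```

Request:
{"name": "servo_tool", "arguments": {"targets": "0 0 0 0 0 0 0;0 0 0 0 0 0 0;0 0 0 0 0 0 0;0 0 0 0 0 0 0"}}

```text
time: 25.27
tool_pos: [0.5113, -0.3718, 0.1894]
ee_rot: [-3.141, 0.0, 0.869]
wrist_force: [0.5, 0.6, -1.2]
width: 0.0296
```

```bash
python3 - <<'E'
from h import *
o=get_obs();print(o['tool_pos'],o['ee_rot'],o['wrist_force'],o['width'])
s=snap('wrist','w26')
plan([.5117,-.3721,.009],49.8)
s=snap('top','t26')
cv2.imwrite('pics/t26z.png',cv2.resize(s['image'][130:260,160:420,::-1],(780,390),interpolation=cv2.INTER_CUBIC))
E
```

```text
[ 0.51131989 -0.37179738  0.18940199] [-3.14105881e+00  3.14711710e-06  8.68803586e-01] [ 0.48285539  0.57366547 -1.21732649] 0.02957080941646825
row 0.000 0.002 0.722 -0.000 0.000 -0.000 rows>=4.3
```

View pics/w26.png

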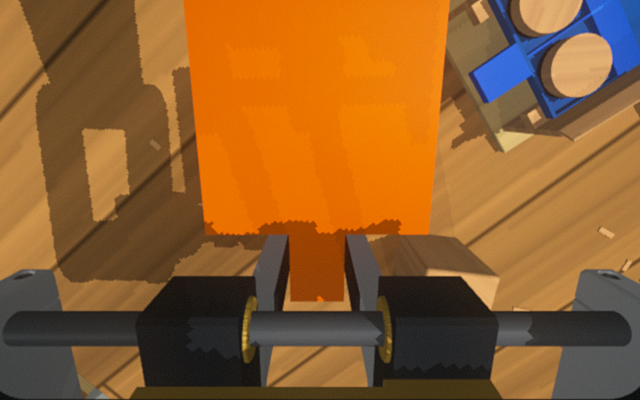

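View pics/t26z.png

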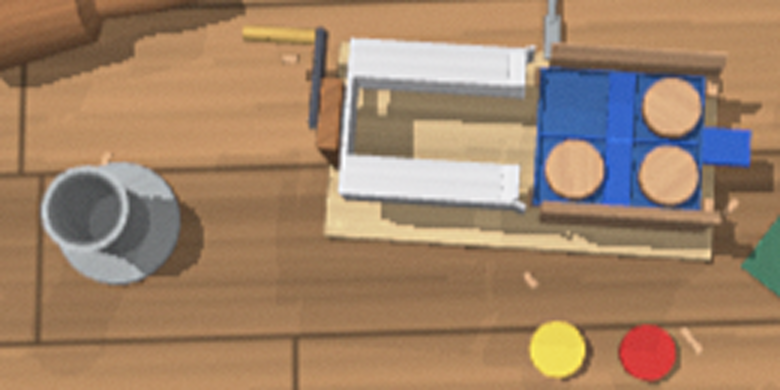

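Request:
{"name": "servo_tool", "arguments": {"targets": "0 0 0 0.15 0 0 0;0 0 0 0.3 0 0 0;0 0 0 0.45 0 0 0;0 0 0 0.58 0 0 0;0 0 0 0.66 0 0 0;0 0 0 0.7 0 0 0;0 0 0 0.715 0 0 0;0 0 0 0.722 0 0 0;0 0 0 0.722 0 0 0;0 0 0 0.722 0 0 0;0 0 0 0.722 0 0 0;0 0 0 0.722 0 0 0"}}

```text
time: 26.37
tool_pos: [0.512, -0.3726, 0.0107]
ee_rot: [3.139, 0.0, 0.87]
wrist_force: [0.1, -1.1, -1.0]
width: 0.0297
```

```bash
python3 - <<'E'
from h import *
o=get_obs();print(o['tool_pos'],o['ee_rot'],o['wrist_force'],o['width'])
s=snap('wrist','w27')
E
```

```text
[ 0.51202226 -0.37263289  0.01069447] [3.13904606e+00 1.58919769e-04 8.69949945e-01] [ 0.14790432 -1.12486254 -1.02131948] 0.029658740450175327
```

View pics/w27.png

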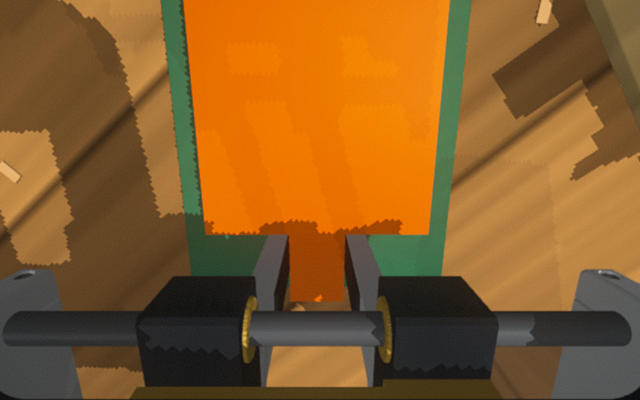

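Well centred on the mat. Lower a little more, release, lift.

Request:
{"name": "servo_tool", "arguments": {"targets": "0 0 0 0.012 0 0 0;0 0 0 0.012 0 0 0;0 0 0 0.012 0 0 0;0.5 0 0 0.012 0 0 0;0.5 0 0 0.012 0 0 0;0.5 0 0 0.012 0 0 0;0.5 0 0 0.012 0 0 0;0.5 0 0 -0.15 0 0 0;0.5 0 0 -0.3 0 0 0;0.5 0 0 -0.5 0 0 0;0.5 0 0 -0.75 0 0 0;0.5 0 0 -0.75 0 0 0"}}

```text
time: 27.42
tool_pos: [0.5119, -0.3724, 0.2011]
ee_rot: [3.137, 0.0, 0.87]
wrist_force: [-0.4, -0.3, 0.6]
width: 0.0467
```

```bash
python3 - <<'E'
from h import *
o=get_obs();print(o['tool_pos'],o['ee_rot'],o['wrist_force'],o['width'])
s=snap('side','s28')
s=snap('top')
hm=hsv(s)
m=cv2.inRange(hm,(8,60,140),(22,190,255))
cv2.imwrite('pics/t28.png',cv2.resize(s['image'][140:210,330:420,::-1],None,fx=7,fy=7,interpolation=cv2.INTER_CUBIC))
E
```

```text
[ 0.51186507 -0.37242649  0.20111725] [3.13715225e+00 1.88536413e-04 8.70018694e-01] [-0.44171333 -0.30298125  0.57476639] 0.04669357593907877
```

View pics/s28.png

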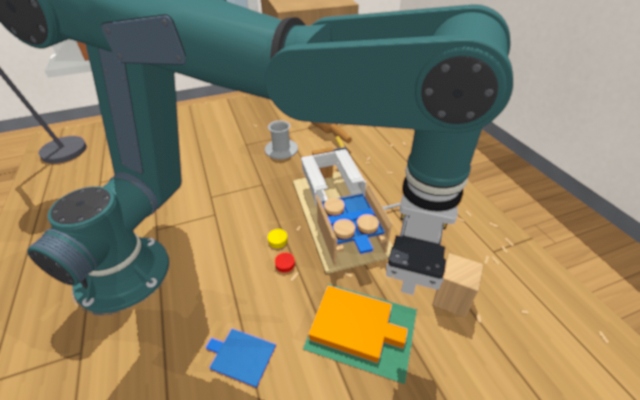

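View pics/t28.png

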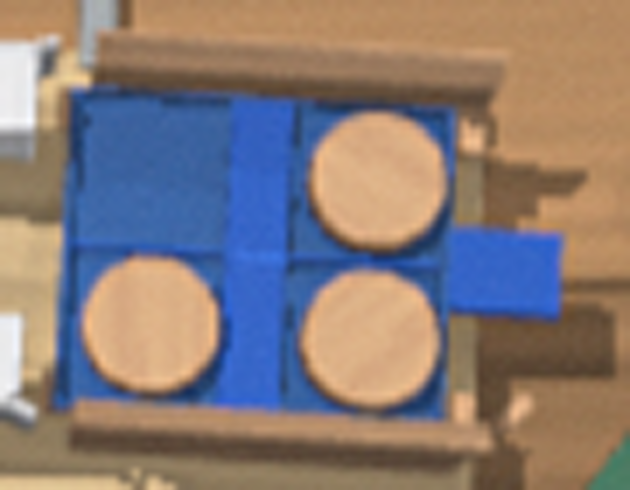

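```bash
python3 - <<'E'
from h import *
s=snap('top');print(cast(s,[[384,165.7],[382.9,188.3],[351.4,186.1]],.09))
plan([.53,-.12,.19],84.7)
E
```

```text
[[ 0.56026852 -0.13852453  0.09      ]
 [ 0.50306281 -0.13289528  0.09      ]
 [ 0.51109364 -0.05507845  0.09      ]]
row 0.819 -0.600 0.038 0.002 0.001 -0.194 rows>=6.1
```

Request:
{"name": "servo_tool", "arguments": {"targets": "0.6 0.819 -0.6 0.03 0 0 -0.194;0.6 0.819 -0.6 0.03 0 0 -0.194;0.6 0.819 -0.6 0.03 0 0 -0.194;0.6 0.819 -0.6 0.03 0 0 -0.194;0.6 0.819 -0.6 0.03 0 0 -0.194;0.6 0.819 -0.6 0.03 0 0 -0.194;0.6 0.819 -0.6 0.03 0 0 -0.194;0.6 0.819 -0.6 0.03 0 0 -0.194;0.6 0.819 -0.6 0.03 0 0 -0.194;0.6 0.819 -0.6 0.03 0 0 -0.194;0.6 0.819 -0.6 0.03 0 0 -0.194"}}

```text
time: 28.48
tool_pos: [0.5284, -0.1203, 0.1882]
ee_rot: [-3.14, -0.0, 1.477]
wrist_force: [-0.1, 0.2, 0.7]
width: 0.0562
```

```bash
cat >> h.py <<'E'
def discs(s,z=.090,show=None):
    h=hsv(s); m=cv2.inRange(h,(9,60,150),(20,165,255))
    b=cv2.morphologyEx(m,cv2.MORPH_OPEN,np.ones((5,5)))
    if show: cv2.imwrite('pics/%s.png'%show,b)
    for c in cnts(b,150):
        if len(c)<6: continue
        (x,y),r=cv2.minEnclosingCircle(c); a=cv2.contourArea(c)
        if a/(np.pi*r*r)<.75: continue
        P=cast(s,c[:,0],z)[:,:2].astype(np.float32); q,rr=cv2.minEnclosingCircle(P)
        if .015<rr<.035: print('disc px(%.0f,%.0f) world'%(x,y),np.round(q,4),'r %.4f'%rr, 'mean',P.mean(0).round(4))
E
python3 - <<'E'
from h import *
o=get_obs();print(o['tool_pos'],o['ee_rot'],o['wrist_force'],o['width'])
s=snap('wrist','w29'); discs(s,show='m29'); print(hsv(s)[200,300])
E
```

```text
[ 0.52835138 -0.12033654  0.18821169] [-3.13986951e+00 -1.79574042e-05  1.47697170e+00] [-0.07906562  0.15560056  0.68786429] 0.056196746763049324
disc px(390,176) world [ 0.5143 -0.0554] r 0.0244 mean [ 0.5139 -0.0553]
disc px(300,238) world [ 0.5643 -0.1386] r 0.0244 mean [ 0.5637 -0.1386]
[ 14 123 143]
```

View pics/w29.png

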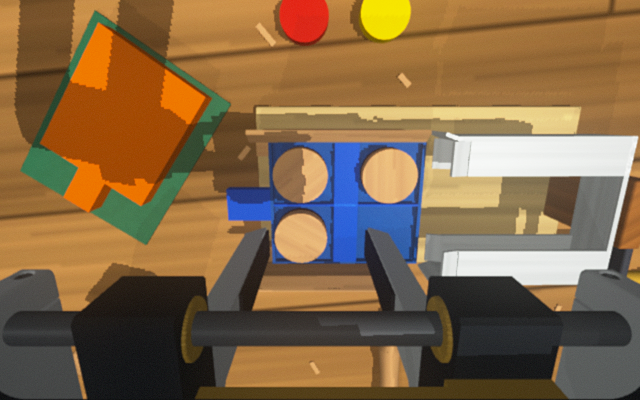

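```bash
python3 - <<'E'
from h import *
T=tool();o=get_obs();print(o['tool_pos'])
plan([.5625,-.1386,.115],84.7)
plan([.5625,-.1386,.082],84.7)
E
```

```text
[ 0.52843161 -0.12032129  0.18842915]
row -0.060 0.143 0.294 -0.000 -0.000 -0.000 rows>=2.0
row -0.060 0.143 0.426 -0.000 -0.000 -0.000 rows>=2.7
```

Request:
{"name": "servo_tool", "arguments": {"targets": "0.6 -0.06 0.143 0.1 0 0 0;0.6 -0.06 0.143 0.25 0 0 0;0.6 -0.06 0.143 0.29 0 0 0;0.6 -0.06 0.143 0.29 0 0 0;0.6 -0.06 0.143 0.29 0 0 0;0.6 -0.06 0.143 0.29 0 0 0;0.6 -0.06 0.143 0.29 0 0 0;0.6 -0.06 0.143 0.29 0 0 0"}}

```text
time: 29.2
tool_pos: [0.5638, -0.1372, 0.1191]
ee_rot: [3.138, 0.001, 1.48]
wrist_force: [-0.1, -0.0, 0.1]
width: 0.0564
```

```bash
python3 - <<'E'
from h import *
o=get_obs();print(o['tool_pos'],o['ee_rot'])
s=snap('wrist','w30'); discs(s);plan([.5625,-.1386,.082],84.7)
E
```

```text
[ 0.56377745 -0.13715446  0.11905075] [3.13789849e+00 8.58348603e-04 1.47954251e+00]
disc px(439,139) world [ 0.5142 -0.055 ] r 0.0245 mean [ 0.5138 -0.0551]
disc px(315,137) world [ 0.5063 -0.1333] r 0.0240 mean [ 0.5066 -0.1343]
disc px(315,224) world [ 0.5648 -0.1388] r 0.0239 mean [ 0.5664 -0.1393]
row -0.006 -0.004 0.147 0.001 0.000 0.000 rows>=0.9
```

View pics/w30.png

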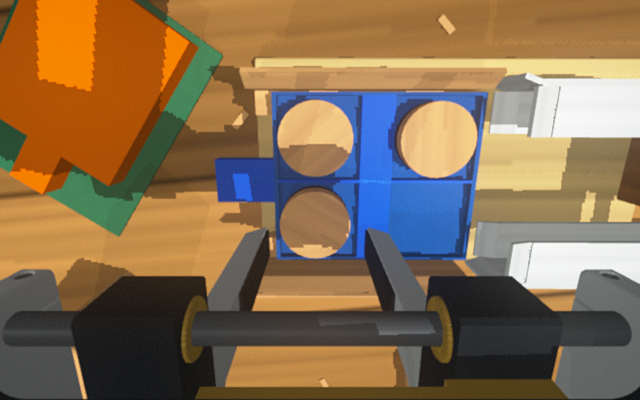

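Request:
{"name": "servo_tool", "arguments": {"targets": "0.6 -0.005 0 0.08 0 0 0;0.6 -0.005 0 0.13 0 0 0;0.6 -0.005 0 0.147 0 0 0;0.6 -0.005 0 0.147 0 0 0;0.6 -0.005 0 0.147 0 0 0;0.6 -0.005 0 0.147 0 0 0;0.6 -0.005 0 0.147 0 0 0;0.6 -0.005 0 0.147 0 0 0"}}

```text
time: 29.92
tool_pos: [0.5629, -0.1382, 0.08]
ee_rot: [3.142, -0.0, 1.479]
wrist_force: [0.1, 0.1, 0.6]
width: 0.0563
```

```bash
python3 - <<'E'
from h import *
o=get_obs();print(o['tool_pos'],o['ee_rot'],o['wrist_force'])
s=snap('wrist','w31'); discs(s);plan([.5635,-.1386,.082],84.7)
E
```

```text
[ 0.56291713 -0.13819436  0.08000634] [ 3.14154044e+00 -3.80234783e-05  1.47946986e+00] [0.1392549  0.13776878 0.63326087]
disc px(317,145) world [ 0.5064 -0.1331] r 0.0241 mean [ 0.5048 -0.1315]
disc px(316,249) world [ 0.5646 -0.1386] r 0.0243 mean [ 0.5678 -0.139 ]
row -0.001 0.003 -0.008 -0.000 -0.000 0.000 rows>=0.1
```

View pics/w31.png

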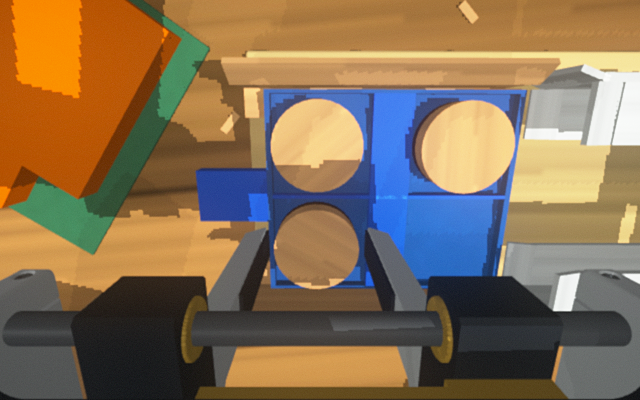

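Request:
{"name": "servo_tool", "arguments": {"targets": "0.6 0 0.005 -0.006 0 0 0;0.6 0 0.005 -0.006 0 0 0;0 0 0.005 -0.006 0 0 0;0 0 0.005 -0.006 0 0 0;0 0 0.005 -0.006 0 0 0;0 0 0.005 -0.006 0 0 0;0 0 0.005 -0.006 0 0 0;0 0 0.005 -0.03 0 0 0;0 0 0.005 -0.1 0 0 0;0 0 0.005 -0.25 0 0 0;0 0 0.005 -0.4 0 0 0;0 0 0.005 -0.48 0 0 0"}}

```text
time: 30.97
tool_pos: [0.5653, -0.1387, 0.205]
ee_rot: [3.136, 0.001, 1.479]
wrist_force: [0.7, 0.6, 0.3]
width: 0.0468
```

```bash
python3 - <<'E'
from h import *
o=get_obs();print(o['tool_pos'],o['ee_rot'],o['width'])
s=snap('wrist','w32')
s=snap('top');cv2.imwrite('pics/t32.png',cv2.resize(s['image'][160:240,160:280,::-1],None,fx=6,fy=6,interpolation=cv2.INTER_CUBIC))
s=snap('side');cv2.imwrite('pics/s32.png',cv2.resize(s['image'][110:170,250:330,::-1],None,fx=8,fy=8,interpolation=cv2.INTER_CUBIC))
E
```

```text
[ 0.5652727  -0.1387275   0.20501934] [3.13584605e+00 1.42453284e-03 1.47944016e+00] 0.04678708818367699
```

View pics/w32.png

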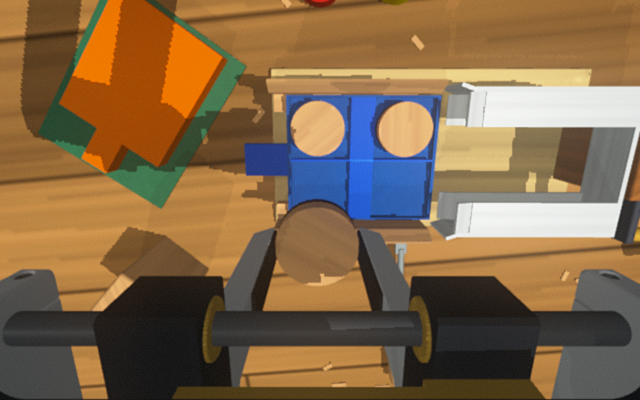

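View pics/t32.png

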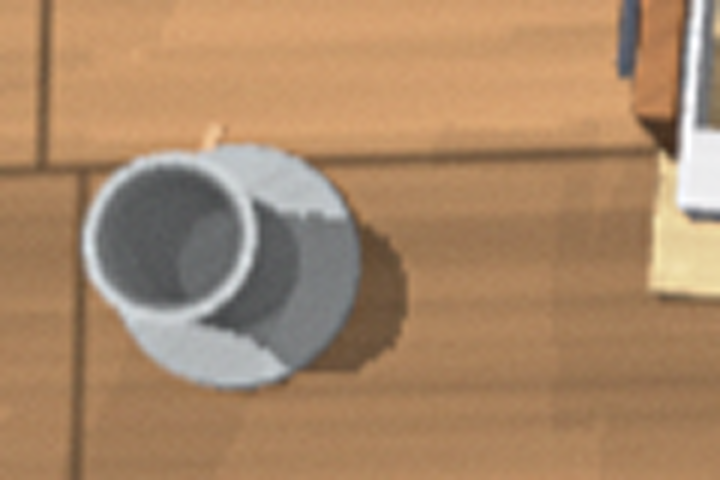

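View pics/s32.png

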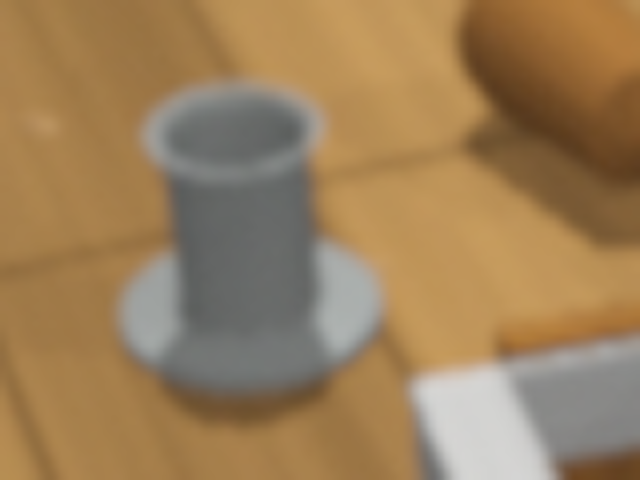

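```bash
python3 - <<'E'
from h import *
s=snap('top');print(cast(s,[[188.3,199.5]],.09),cast(s,[[199.8,204.3]],.004))
e=cast(s,[[174,199.5],[203,199.5]],.09);print(np.linalg.norm(e[0]-e[1]))
s=snap('side');print(cast(s,[[279.4,126.6]],.09))
s=snap('wrist');P=cast(s,[[316.5,243]],tool()[2,3]+.008);T=tool();print((P-T[:3,3])@T[:3,:3])
plan([.487,.33,.21],84.7)
E
```

```text
[[0.49021437 0.35125223 0.09      ]] [[0.48975521 0.35063295 0.004     ]]
0.07243546148173442
[[0.49358587 0.34650554 0.09      ]]
[[-0.00018067 -0.00137402 -0.00799435]]
row 1.836 -0.474 -0.046 -0.001 -0.000 0.000 rows>=11.4
```

Request:
{"name": "servo_tool", "arguments": {"targets": "0 1 -0.05 0 0 0 0;0 1 -0.05 0 0 0 0;0 1 -0.05 0 0 0 0;0 1 -0.05 0 0 0 0;0 1 -0.05 0 0 0 0;0 1 -0.05 0 0 0 0"}}

```text
time: 31.77
tool_pos: [0.573, 0.1132, 0.1971]
ee_rot: [-3.137, 0.001, 1.479]
wrist_force: [0.9, -0.2, -0.5]
width: 0.0474
```

```bash
python3 - <<'E'
from h import *
o=get_obs();print(o['tool_pos'])
plan([.565,.35,.19],84.7)
E
```

```text
[0.57296066 0.11324976 0.19714523]
row 0.940 -0.118 0.028 -0.002 0.000 0.000 rows>=5.7
```

Request:
{"name": "servo_tool", "arguments": {"targets": "0 0.94 -0.118 0 0 0 0;0 0.94 -0.118 0 0 0 0;0 0.94 -0.118 0 0 0 0;0 0.94 -0.118 0 0 0 0;0 0.94 -0.118 0 0 0 0;0 0.94 -0.118 0 0 0 0;0 0.94 -0.118 0 0 0 0;0 0.94 -0.118 0 0 0 0;0 0.94 -0.118 0 0 0 0;0 0.94 -0.118 0 0 0 0;0 0.94 -0.118 0 0 0 0;0 0.94 -0.118 0 0 0 0"}}

```text
time: 32.77
tool_pos: [0.5669, 0.3467, 0.2]
ee_rot: [-3.141, -0.0, 1.477]
wrist_force: [-0.6, 0.2, -0.7]
width: 0.0473
```

```bash
python3 - <<'E'
from h import *
o=get_obs();print(o['tool_pos'],o['ee_rot'],o['width'])
s=snap('wrist','w33')
E
```

```text
[0.5668628  0.34674373 0.20003182] [-3.14138774e+00 -9.48377944e-05  1.47734589e+00] 0.047327055097436496
```

View pics/w33.png

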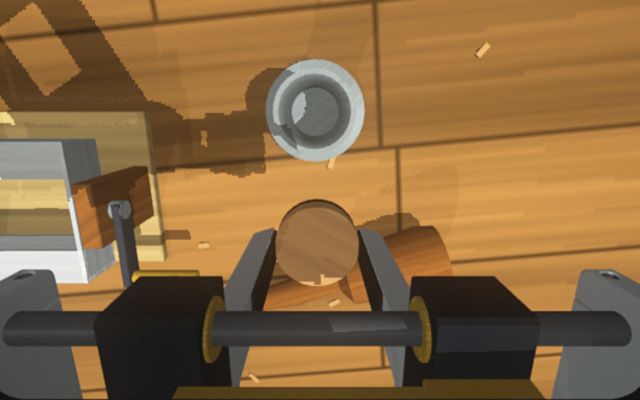

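```bash
python3 - <<'E'
from h import *
s=snap('wrist');cv2.imwrite('pics/w33z.png',cv2.resize(s['image'][45:175,250:380,::-1],None,fx=4.6,fy=4.6,interpolation=cv2.INTER_CUBIC))
print(proj(s,[[.49,.351,.09],[.49,.351,.0],[.49,.351,.006]]))
a=np.linspace(0,2*np.pi,4,endpoint=False)
print(proj(s,np.c_[.49+.036*np.cos(a),.351+.036*np.sin(a),a*0+.09]))
E
```

```text
[[313.14939077 108.56993886]
 [314.01809574 109.24537896]
 [313.97320448 109.21047487]]
[[317.01212201 150.34652091]
 [354.87238976 104.5351473 ]
 [309.02200349  63.93102346]
 [271.68987201 112.57925077]]
```

View pics/w33z.png

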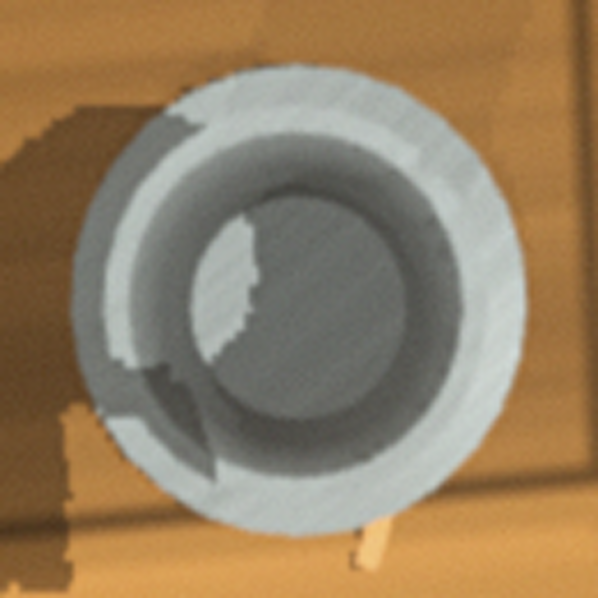

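```bash
python3 - <<'E'
from h import *
s=snap('wrist');P=cast(s,[[314.3,111.1]],.09);print(P,cast(s,[[314.8,110.2]],.003))
P2=cast(s,[[314.3-36.3,111.1],[314.3+36.3,111.1]],.09);print(np.linalg.norm(P2[0]-P2[1]))
Q=cast(s,[[316.5,243]],tool()[2,3]+.008);T=tool();print('disc tool',(Q-T[:3,3])@T[:3,:3]); print(T[:3,3])
# TCP target so that disc centre over mouth
off=Q[0]-T[:3,3]; t=P[0]-off; print(t); plan([t[0],t[1],.115],84.7);plan([t[0],t[1],.093],84.7)
E
```

```text
[[0.49216301 0.35202019 0.09      ]] [[0.49111435 0.35204138 0.003     ]]
0.06268815144741924
disc tool [[-0.00030635 -0.00201436 -0.00800016]]
[0.56673423 0.34740159 0.20019474]
[0.49419753 0.35214211 0.082     ]
row -0.008 -0.291 0.341 0.000 -0.000 -0.000 rows>=2.7
row -0.008 -0.291 0.429 0.000 -0.000 -0.000 rows>=3.1
```

Request:
{"name": "servo_tool", "arguments": {"targets": "0 -0.008 -0.294 0 0 0 0;0 -0.008 -0.294 0.1 0 0 0;0 -0.008 -0.294 0.25 0 0 0;0 -0.008 -0.294 0.33 0 0 0;0 -0.008 -0.294 0.33 0 0 0;0 -0.008 -0.294 0.33 0 0 0;0 -0.008 -0.294 0.33 0 0 0;0 -0.008 -0.294 0.33 0 0 0;0 -0.008 -0.294 0.33 0 0 0;0 -0.008 -0.294 0.33 0 0 0"}}

```text
time: 33.75
tool_pos: [0.4941, 0.3533, 0.1191]
ee_rot: [3.14, -0.002, 1.479]
wrist_force: [0.3, -0.5, -0.8]
width: 0.0475
```

```bash
python3 - <<'E'
from h import *
o=get_obs();print(o['tool_pos'],o['ee_rot'],o['width'])
s=snap('wrist','w34')
plan([.494,.3521,.094],84.7)
s=snap('side');cv2.imwrite('pics/s34.png',cv2.resize(s['image'][70:170,230:330,::-1],None,fx=6,fy=6,interpolation=cv2.INTER_CUBIC))
E
```

```text
[0.49410628 0.35331129 0.11913569] [ 3.13951453e+00 -1.93771316e-03  1.47906945e+00] 0.04745692006100837
row -0.005 0.001 0.099 0.000 -0.000 0.000 rows>=0.6
```

View pics/w34.png

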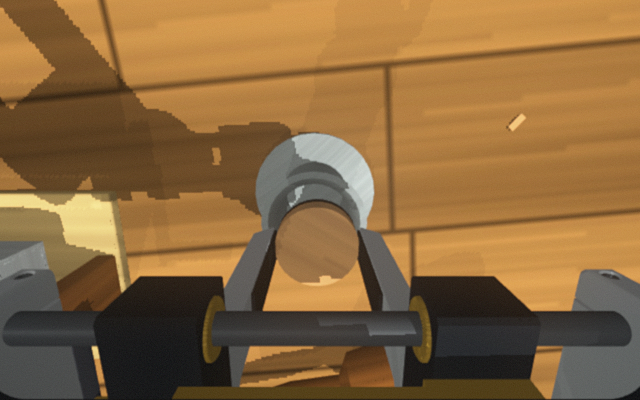

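View pics/s34.png

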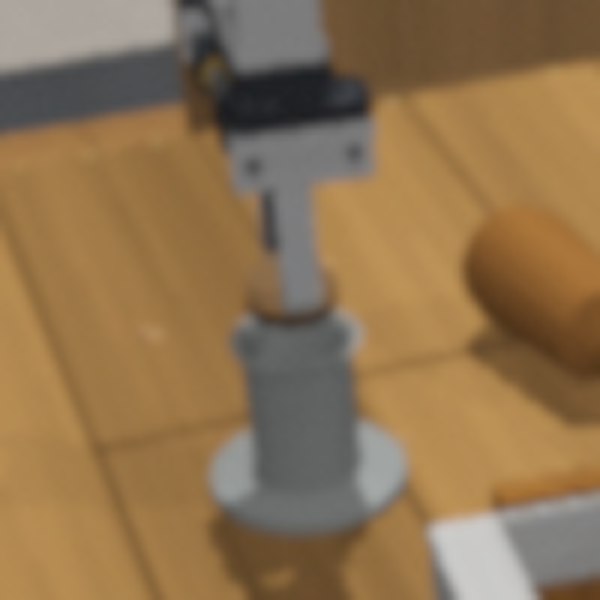

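Request:
{"name": "servo_tool", "arguments": {"targets": "0 -0.004 0.003 0.05 0 0 0;0 -0.004 0.003 0.09 0 0 0;0 -0.004 0.003 0.1 0 0 0;0 -0.004 0.003 0.1 0 0 0;0 -0.004 0.003 0.1 0 0 0;0 -0.004 0.003 0.1 0 0 0;0 -0.004 0.003 0.1 0 0 0;0 -0.004 0.003 0.1 0 0 0"}}

```text
time: 34.52
tool_pos: [0.494, 0.3521, 0.0929]
ee_rot: [3.141, -0.001, 1.48]
wrist_force: [0.6, 0.3, -0.7]
width: 0.0471
```

```bash
python3 - <<'E'
from h import *
o=get_obs();print(o['tool_pos'],o['ee_rot'],o['width'],o['wrist_force'])
s=snap('wrist','w35')
s=snap('side');cv2.imwrite('pics/s35.png',cv2.resize(s['image'][70:170,230:330,::-1],None,fx=6,fy=6,interpolation=cv2.INTER_CUBIC))
E
```

```text
[0.49395783 0.35209341 0.09294856] [ 3.14111619e+00 -7.97281806e-04  1.47950947e+00] 0.047116602333338385 [ 0.55304569  0.28910736 -0.71248945]
```

View pics/w35.png

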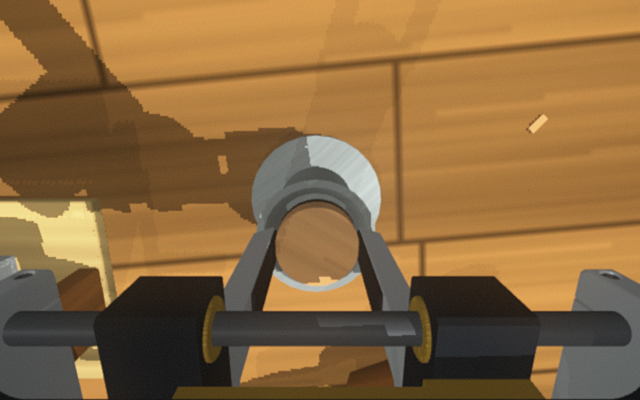

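View pics/s35.png

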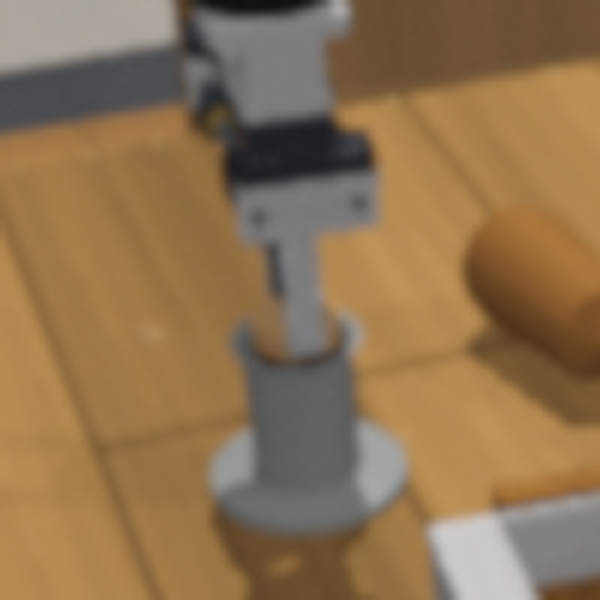

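```bash
python3 - <<'E'
from h import *
s=snap('wrist');im=s['image']
cv2.imwrite('pics/w35z.png',cv2.resize(im[120:300,240:400,::-1],None,fx=3.3,fy=3.3,interpolation=cv2.INTER_CUBIC))
t=tool()[2,3]
print(cast(s,[[316.5,244]],t+.008),cast(s,[[316.5,291],[316.5,180]],.09))
E
```

```text
[[0.49242262 0.35204517 0.10073283]] [[0.52875839 0.34872028 0.09      ]
 [0.45757449 0.35522257 0.09      ]]
```

View pics/w35z.png

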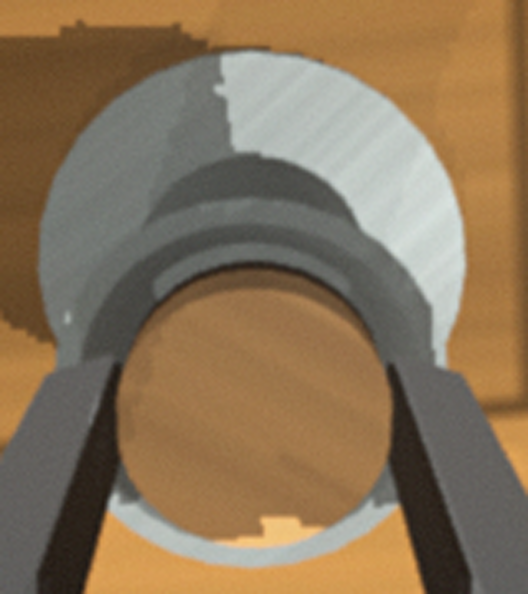

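Request:
{"name": "servo_tool", "arguments": {"targets": "0.7 0 0.003 0 0 0 0;0.7 0 0.003 0 0 0 0;0.7 0 0.003 0 0 0 0;0.7 0 0.003 0 0 0 0;0.7 0 0.003 0 0 0 0;0.7 0 0.003 -0.1 0 0 0;0.7 0 0.003 -0.3 0 0 0;0.7 0 0.003 -0.45 0 0 0;0.7 0 0.3 -0.45 0 0 0;0.7 0 0.3 -0.45 0 0 0;0.7 0 0.3 -0.45 0 0 0"}}

```text
time: 35.58
tool_pos: [0.5734, 0.3436, 0.2042]
ee_rot: [3.139, 0.0, 1.476]
wrist_force: [-0.1, -0.8, -1.8]
width: 0.0654
```

```bash
python3 - <<'E'
from h import *
o=get_obs();print(o['tool_pos'],o['ee_rot'],o['width'],o['wrist_force'])
s=snap('wrist','w36');cv2.imwrite('pics/w36z.png',cv2.resize(s['image'][30:200,240:410,::-1],None,fx=3.5,fy=3.5,interpolation=cv2.INTER_CUBIC))
E
```

```text
[0.57339528 0.34357113 0.20423967] [3.13863836e+00 1.33383468e-04 1.47569815e+00] 0.06543949398771176 [-0.13504744 -0.84940761 -1.84514304]
```

View pics/w36z.png

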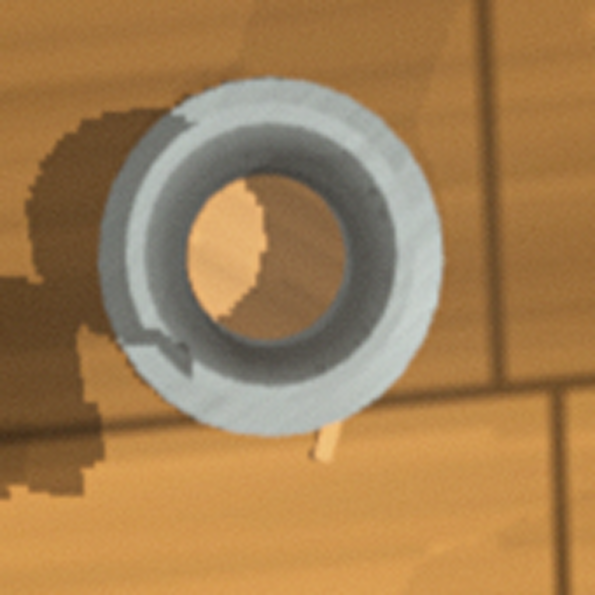

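```bash
python3 - <<'E'
from h import *
plan([.5063,-.1332,.19],84.7)
E
```

```text
row -1.925 -0.076 0.055 -0.000 0.000 -0.001 rows>=11.6
```

Request:
{"name": "servo_tool", "arguments": {"targets": "0.6 -0.96 -0.04 0 0 0 0;0.6 -0.96 -0.04 0 0 0 0;0.6 -0.96 -0.04 0 0 0 0;0.6 -0.96 -0.04 0 0 0 0;0.6 -0.96 -0.04 0 0 0 0;0.6 -0.96 -0.04 0 0 0 0"}}

```text
time: 36.13
tool_pos: [0.5346, 0.1048, 0.2046]
ee_rot: [-3.14, 0.001, 1.479]
wrist_force: [0.9, 0.4, -0.3]
width: 0.0565
```

Request:
{"name": "servo_tool", "arguments": {"targets": "0.6 -0.96 -0.04 0 0 0 0;0.6 -0.96 -0.04 0 0 0 0;0.6 -0.96 -0.04 0 0 0 0;0.6 -0.96 -0.04 0 0 0 0;0.6 -0.96 -0.04 0 0 0 0;0.6 -0.96 -0.04 0 0 0 0;0.6 -0.96 -0.04 0.25 0 0 0;0.6 -0.96 -0.04 0.3 0 0 0;0.6 -0.96 -0.04 0.3 0 0 0;0.6 -0.96 -0.04 0.3 0 0 0;0.6 -0.96 -0.04 0.3 0 0 0;0.6 -0.96 -0.04 0.3 0 0 0"}}

```text
time: 37.13
tool_pos: [0.5063, -0.131, 0.1329]
ee_rot: [3.137, 0.001, 1.481]
wrist_force: [-0.1, 0.6, 0.2]
width: 0.0565
```

```bash
python3 - <<'E'
from h import *
o=get_obs();print(o['tool_pos'],o['ee_rot'],o['width'],o['wrist_force'])
s=snap('wrist','w37');discs(s)
plan([.5055,-.1332,.0815],84.7)
E
```

```text
[ 0.5063454  -0.13103762  0.1328955 ] [3.13694338e+00 1.13722255e-03 1.48065611e+00] 0.05649924635403684 [-0.14785986  0.62879142  0.19743324]
disc px(422,219) world [ 0.5143 -0.0551] r 0.0246 mean [ 0.5138 -0.0549]
row -0.008 -0.004 0.206 0.002 0.000 0.001 rows>=1.2
```

View pics/w37.png

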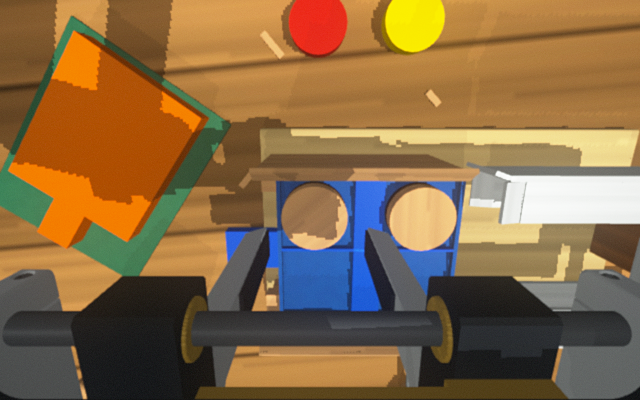

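Request:
{"name": "servo_tool", "arguments": {"targets": "0.6 -0.008 0 0.1 0 0 0;0.6 -0.008 0 0.17 0 0 0;0.6 -0.008 0 0.198 0 0 0;0.6 -0.008 0 0.198 0 0 0;0.6 -0.008 0 0.198 0 0 0;0.6 -0.008 0 0.198 0 0 0;0.6 -0.008 0 0.198 0 0 0;0.6 -0.008 0 0.198 0 0 0;0.6 -0.008 0 0.198 0 0 0"}}

```text
time: 37.93
tool_pos: [0.505, -0.1333, 0.0811]
ee_rot: [3.14, 0.0, 1.479]
wrist_force: [-0.4, 0.0, 0.1]
width: 0.0561
```

```bash
python3 - <<'E'
from h import *
o=get_obs();print(o['tool_pos'],o['ee_rot'],o['width'],o['wrist_force'])
s=snap('wrist','w38');discs(s)
plan([.5065,-.1332,.0815],84.7)
E
```

```text
[ 0.50498643 -0.13331842  0.08113015] [3.14048940e+00 2.75248188e-04 1.47944600e+00] 0.056133772353462494 [-0.37166679  0.04416612  0.08747561]
disc px(317,248) world [ 0.5067 -0.133 ] r 0.0241 mean [ 0.5063 -0.1332]
row 0.001 0.007 -0.002 0.000 0.000 0.000 rows>=0.0
```

View pics/w38.png

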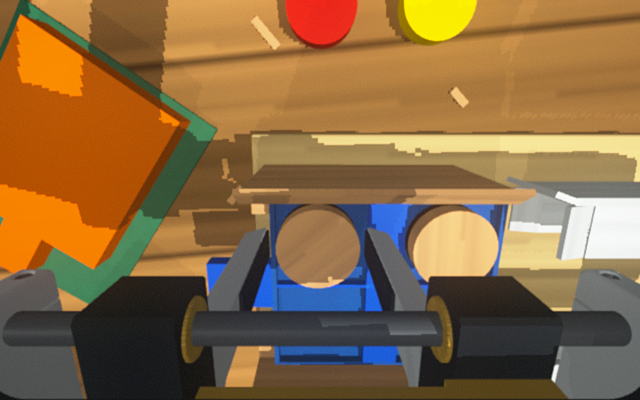

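Request:
{"name": "servo_tool", "arguments": {"targets": "0.6 0 0.007 -0.002 0 0 0;0.6 0 0.007 -0.002 0 0 0;0 0 0.007 -0.002 0 0 0;0 0 0.007 -0.002 0 0 0;0 0 0.007 -0.002 0 0 0;0 0 0.007 -0.002 0 0 0;0 0 0.007 -0.002 0 0 0;0 0 0.007 -0.03 0 0 0;0 0 0.007 -0.1 0 0 0;0 0 0.007 -0.25 0 0 0;0 0 0.007 -0.4 0 0 0;0 0 0.007 -0.48 0 0 0"}}

```text
time: 38.98
tool_pos: [0.5076, -0.1338, 0.2055]
ee_rot: [3.136, 0.002, 1.479]
wrist_force: [0.6, -0.3, 0.9]
width: 0.0472
```

```bash
python3 - <<'E'
from h import *
o=get_obs();print(o['tool_pos'],o['ee_rot'],o['width'],o['wrist_force'])
s=snap('wrist','w39')
plan([.57,.35,.2],84.7)
s=snap('top');cv2.imwrite('pics/t39.png',cv2.resize(s['image'][160:240,160:280,::-1],None,fx=6,fy=6,interpolation=cv2.INTER_CUBIC))
E
```

```text
[ 0.50755813 -0.13383277  0.20553513] [3.13572259e+00 1.66413182e-03 1.47944322e+00] 0.04717589029305738 [ 0.64963543 -0.28320836  0.89239424]
row 1.952 0.065 0.031 0.004 0.001 0.000 rows>=11.7
```

View pics/w39.png

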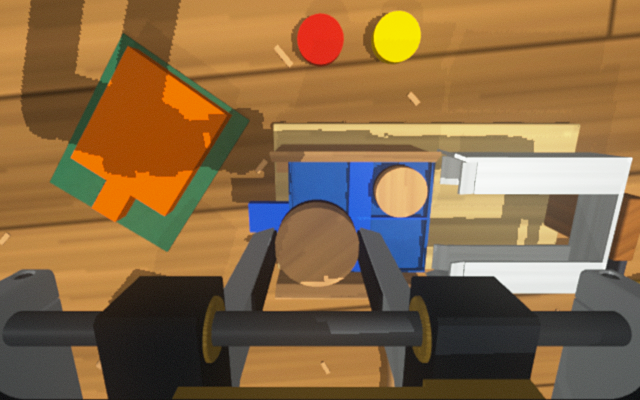

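View pics/t39.png

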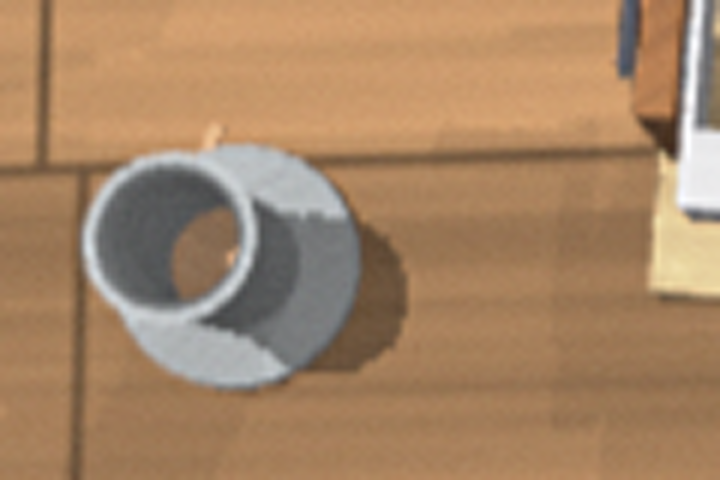

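Request:
{"name": "servo_tool", "arguments": {"targets": "0 0.975 0.033 0 0 0 0;0 0.975 0.033 0 0 0 0;0 0.975 0.033 0 0 0 0;0 0.975 0.033 0 0 0 0;0 0.975 0.033 0 0 0 0;0 0.975 0.033 0 0 0 0"}}

```text
time: 39.58
tool_pos: [0.5358, 0.1112, 0.1987]
ee_rot: [-3.139, -0.0, 1.48]
wrist_force: [0.6, -0.4, 0.1]
width: 0.0474
```

Request:
{"name": "servo_tool", "arguments": {"targets": "0 0.975 0.033 0 0 0 0;0 0.975 0.033 0 0 0 0;0 0.975 0.033 0 0 0 0;0 0.975 0.033 0 0 0 0;0 0.975 0.033 0 0 0 0;0 0.975 0.033 0 0 0 0;0 0.975 0.033 0 0 0 0;0 0.975 0.033 0 0 0 0;0 0.975 0.033 0 0 0 0;0 0.975 0.033 0 0 0 0"}}

```text
time: 40.42
tool_pos: [0.5671, 0.3491, 0.1999]
ee_rot: [-3.14, 0.001, 1.478]
wrist_force: [0.4, -0.4, -0.6]
width: 0.047
```

```bash
python3 - <<'E'
from h import *
o=get_obs();print(o['tool_pos'],o['ee_rot'],o['width'],o['wrist_force'])
s=snap('wrist','w40')
cv2.imwrite('pics/w40z.png',cv2.resize(s['image'][45:285,240:400,::-1],None,fx=2.4,fy=2.4,interpolation=cv2.INTER_CUBIC))
print(proj(s,[[.4925,.352,.09]]))
plan([.494,.3521,.115],84.7)
E
```

```text
[0.56710379 0.3491282  0.19989793] [-3.14045587e+00  8.82407733e-04  1.47790333e+00] 0.04704239572353955 [ 0.4321569  -0.42060433 -0.6012716 ]
[[312.18894411 111.51816512]]
row -0.015 -0.293 0.342 -0.000 0.000 -0.000 rows>=2.7
```

View pics/w40z.png

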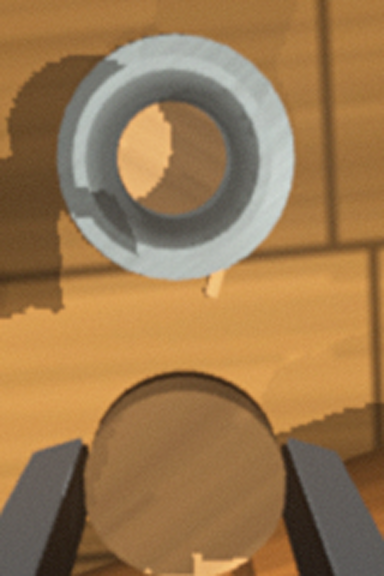

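Request:
{"name": "servo_tool", "arguments": {"targets": "0 -0.013 -0.296 0 0 0 0;0 -0.013 -0.296 0.1 0 0 0;0 -0.013 -0.296 0.25 0 0 0;0 -0.013 -0.296 0.34 0 0 0;0 -0.013 -0.296 0.36 0 0 0;0 -0.013 -0.296 0.36 0 0 0;0 -0.013 -0.296 0.36 0 0 0;0 -0.013 -0.296 0.36 0 0 0;0 -0.013 -0.296 0.36 0 0 0;0 -0.013 -0.296 0.36 0 0 0"}}

```text
time: 41.3
tool_pos: [0.4944, 0.3546, 0.1124]
ee_rot: [3.139, -0.002, 1.479]
wrist_force: [0.1, 0.4, 0.0]
width: 0.047
```

```bash
python3 - <<'E'
from h import *
o=get_obs();print(o['tool_pos'],o['ee_rot'],o['width'],o['wrist_force'])
plan([.4935,.352,.093],84.7)
E
```

```text
[0.49435261 0.35461504 0.11235517] [ 3.13918255e+00 -2.20815862e-03  1.47906578e+00] 0.04704697131788556 [0.05195865 0.39235628 0.01695741]
row -0.011 -0.003 0.077 0.001 -0.001 0.000 rows>=0.5
```

Request:
{"name": "servo_tool", "arguments": {"targets": "0 -0.008 -0.002 0.03 0 0 0;0 -0.008 -0.002 0.06 0 0 0;0 -0.008 -0.002 0.075 0 0 0;0 -0.008 -0.002 0.075 0 0 0;0 -0.008 -0.002 0.075 0 0 0;0 -0.008 -0.002 0.075 0 0 0;0 -0.008 -0.002 0.075 0 0 0;0 -0.008 -0.002 0.075 0 0 0"}}

```text
time: 41.97
tool_pos: [0.4927, 0.3524, 0.092]
ee_rot: [3.141, -0.001, 1.48]
wrist_force: [0.4, -0.0, -0.2]
width: 0.0473
```

```bash
python3 - <<'E'
from h import *
o=get_obs();print(o['tool_pos'],o['ee_rot'],o['width'],o['wrist_force'])
s=snap('wrist','w41');im=s['image']
cv2.imwrite('pics/w41z.png',cv2.resize(im[120:300,240:400,::-1],None,fx=3.3,fy=3.3,interpolation=cv2.INTER_CUBIC))
s=snap('side');cv2.imwrite('pics/s41.png',cv2.resize(s['image'][70:170,230:330,::-1],None,fx=6,fy=6,interpolation=cv2.INTER_CUBIC))
E
```

```text
[0.49266201 0.35240168 0.09196986] [ 3.14141059e+00 -5.54601636e-04  1.47950707e+00] 0.04728365705178153 [ 0.37134191 -0.00305187 -0.21650148]
```

View pics/w41z.png

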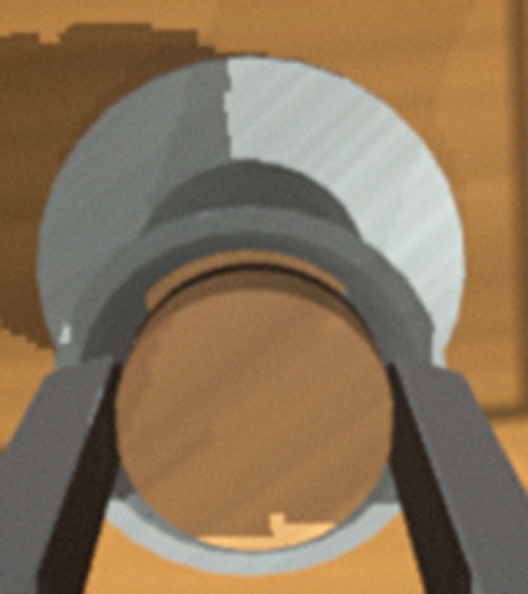

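View pics/s41.png

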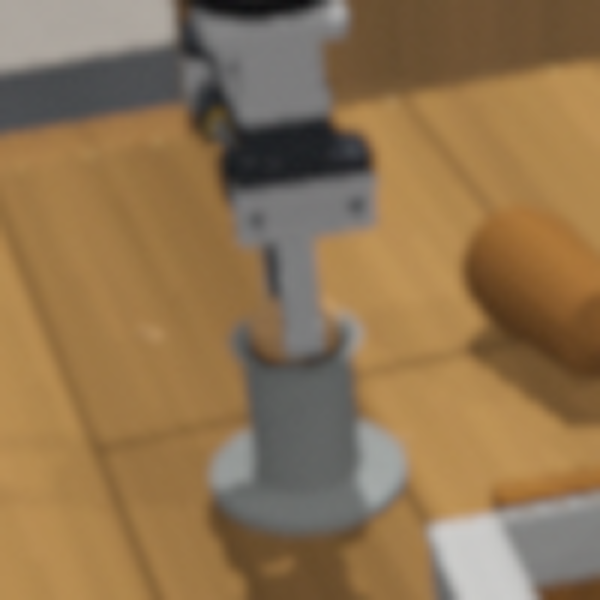

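Request:
{"name": "servo_tool", "arguments": {"targets": "0 0 0.005 0 0 0 0;0 0 0.005 0 0 0 0;0.7 0 0.005 0 0 0 0;0.7 0 0.005 0 0 0 0;0.7 0 0.005 0 0 0 0;0.7 0 0.005 0 0 0 0;0.7 0 0.005 0 0 0 0;0.7 0 0.005 -0.1 0 0 0;0.7 0 0.005 -0.3 0 0 0;0.7 0 0.005 -0.45 0 0 0;0.7 0 0.3 -0.45 0 0 0;0.7 0 0.3 -0.45 0 0 0"}}

```text
time: 43.07
tool_pos: [0.5695, 0.3466, 0.2106]
ee_rot: [3.132, -0.006, 1.481]
wrist_force: [-0.1, -0.1, -0.4]
width: 0.0656
```

```bash
python3 - <<'E'
from h import *
o=get_obs();print(o['tool_pos'],o['ee_rot'],o['width'],o['wrist_force'])
s=snap('wrist','w42');cv2.imwrite('pics/w42z.png',cv2.resize(s['image'][30:200,240:410,::-1],None,fx=3.5,fy=3.5,interpolation=cv2.INTER_CUBIC))
plan([.5143,-.0552,.2],84.7)
E
```

```text
[0.56953612 0.34660921 0.2105735 ] [ 3.13233775 -0.00571561  1.48130656] 0.06560438553013312 [-0.14451679 -0.0624273  -0.38344106]
row -1.613 -0.089 0.018 0.003 -0.001 -0.001 rows>=9.7
```

View pics/w42z.png

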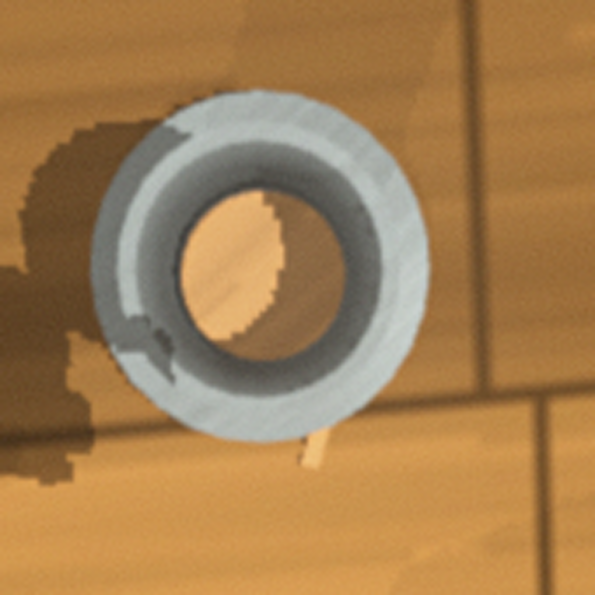

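Request:
{"name": "servo_tool", "arguments": {"targets": "0.6 -0.8 -0.045 0 0 0 0;0.6 -0.8 -0.045 0 0 0 0;0.6 -0.8 -0.045 0 0 0 0;0.6 -0.8 -0.045 0 0 0 0;0.6 -0.8 -0.045 0 0 0 0;0.6 -0.8 -0.045 0 0 0 0"}}

```text
time: 43.62
tool_pos: [0.537, 0.1418, 0.2042]
ee_rot: [-3.141, 0.003, 1.473]
wrist_force: [0.4, -0.6, 0.0]
width: 0.0563
```

Request:
{"name": "servo_tool", "arguments": {"targets": "0.58 -0.8 -0.045 0 0 0 0;0.58 -0.8 -0.045 0 0 0 0;0.58 -0.8 -0.045 0 0 0 0;0.58 -0.8 -0.045 0 0 0 0;0.58 -0.8 -0.045 0 0 0 0;0.58 -0.8 -0.045 0 0 0 0;0.58 -0.8 -0.045 0.2 0 0 0;0.58 -0.8 -0.045 0.27 0 0 0;0.58 -0.8 -0.045 0.27 0 0 0;0.58 -0.8 -0.045 0.27 0 0 0;0.58 -0.8 -0.045 0.27 0 0 0;0.58 -0.8 -0.045 0.27 0 0 0"}}

```text
time: 44.62
tool_pos: [0.5099, -0.0506, 0.1391]
ee_rot: [3.138, 0.0, 1.48]
wrist_force: [-0.4, 0.9, -0.2]
width: 0.0546
```

```bash
python3 - <<'E'
from h import *
o=get_obs();print(o['tool_pos'],o['ee_rot'],o['width'],o['wrist_force'])
s=snap('wrist','w43');discs(s)
plan([.5143,-.0551,.0825],84.7)
E
```

```text
[ 0.50986583 -0.05059011  0.13906236] [3.13769817e+00 2.03766500e-04 1.48028017e+00] 0.0546266675433842 [-0.38612702  0.89437599 -0.16563491]
row -0.016 0.019 0.226 0.001 0.000 0.001 rows>=1.4
```

View pics/w43.png

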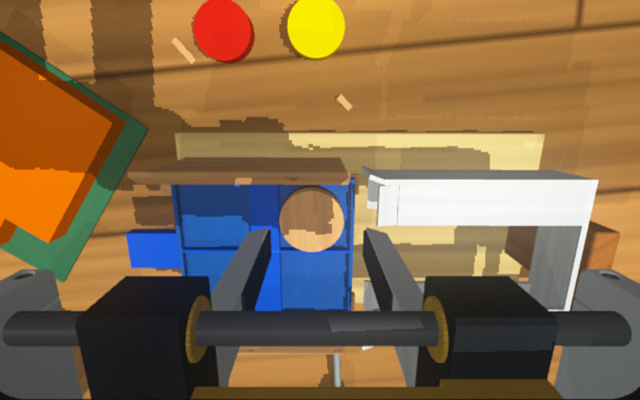

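```bash
python3 - <<'E'
from h import *
s=snap('wrist');cv2.imwrite('pics/w43z.png',cv2.resize(s['image'][140:320,260:420,::-1],None,fx=3.5,fy=3.5,interpolation=cv2.INTER_CUBIC))
for z in(.1,.105,.11): print(z,cast(s,[[362,167],[368,180],[378,180],[378,225],[400,225]],z)[:,:2].round(4).tolist())
print(get_obs()['tool_pos'])
E
```

```text
0.1 [[0.4749, -0.0166], [0.4843, -0.013], [0.485, -0.0061], [0.5178, -0.0074], [0.5192, 0.0082]]
0.105 [[0.474, -0.0172], [0.4832, -0.0137], [0.4838, -0.007], [0.5159, -0.0083], [0.5173, 0.007]]
0.11 [[0.4731, -0.0178], [0.4821, -0.0144], [0.4827, -0.0078], [0.514, -0.0091], [0.5153, 0.0058]]
[ 0.50965455 -0.05073747  0.13881156]
```

View pics/w43z.png

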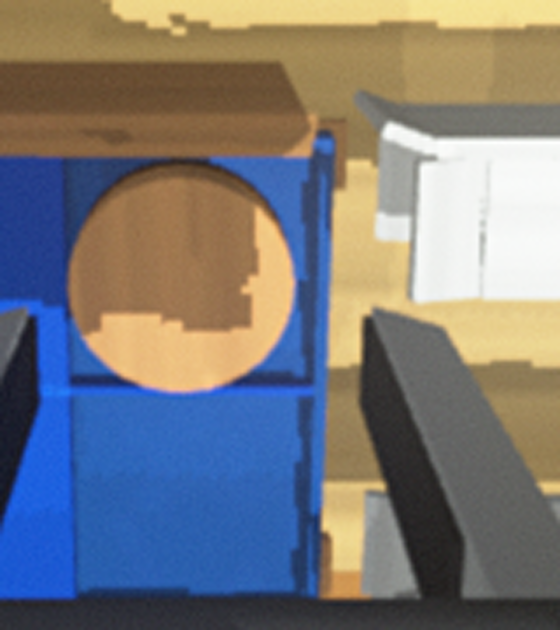

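Request:
{"name": "servo_tool", "arguments": {"targets": "0.57 -0.016 0.019 0 0 0 0;0.57 -0.016 0.019 0.08 0 0 0;0.57 -0.016 0.019 0.14 0 0 0;0.57 -0.016 0.019 0.14 0 0 0;0.57 -0.016 0.019 0.14 0 0 0;0.57 -0.016 0.019 0.14 0 0 0;0.57 -0.016 0.019 0.14 0 0 0;0.57 -0.016 0.019 0.14 0 0 0"}}

```text
time: 45.38
tool_pos: [0.5135, -0.0555, 0.1029]
ee_rot: [3.14, 0.0, 1.479]
wrist_force: [0.1, 0.4, 0.2]
width: 0.0536
```

```bash
python3 - <<'E'
from h import *
o=get_obs();print(o['tool_pos'],o['ee_rot'],o['width'],o['wrist_force'])
s=snap('wrist','w44');discs(s)
plan([.5143,-.0551,.0825],84.7)
E
```

```text
[ 0.51347207 -0.0555132   0.1028777 ] [3.13956089e+00 1.55137845e-04 1.47943370e+00] 0.05357872226053783 [0.14260634 0.43673748 0.23077916]
row 0.002 0.004 0.081 0.001 0.000 0.000 rows>=0.5
```

View pics/w44.png

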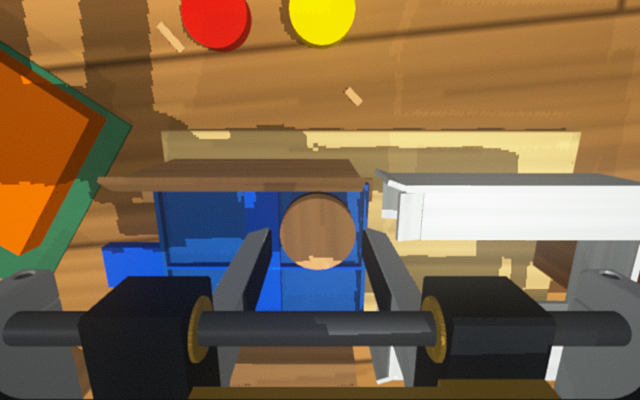

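Request:
{"name": "servo_tool", "arguments": {"targets": "0.57 0.003 0.004 0.05 0 0 0;0.57 0.003 0.004 0.08 0 0 0;0.57 0.003 0.004 0.08 0 0 0;0.57 0.003 0.004 0.08 0 0 0;0.57 0.003 0.004 0.08 0 0 0;0.57 0.003 0.004 0.08 0 0 0;0.57 0.003 0.004 0.08 0 0 0"}}

```text
time: 46.02
tool_pos: [0.514, -0.0548, 0.0821]
ee_rot: [3.141, -0.0, 1.479]
wrist_force: [-0.2, 0.7, -0.1]
width: 0.0535
```

```bash
python3 - <<'E'
from h import *
o=get_obs();print(o['tool_pos'],o['ee_rot'],o['width'],o['wrist_force'])
s=snap('wrist','w45');discs(s)
plan([.5145,-.0551,.0815],84.7)
E
```

```text
[ 0.51401063 -0.0547518   0.08209962] [ 3.14102121e+00 -5.30386734e-06  1.47941436e+00] 0.05345402483137502 [-0.22517993  0.72380341 -0.1205077 ]
row -0.001 0.002 0.002 0.000 -0.000 0.000 rows>=0.0
```

View pics/w45.png

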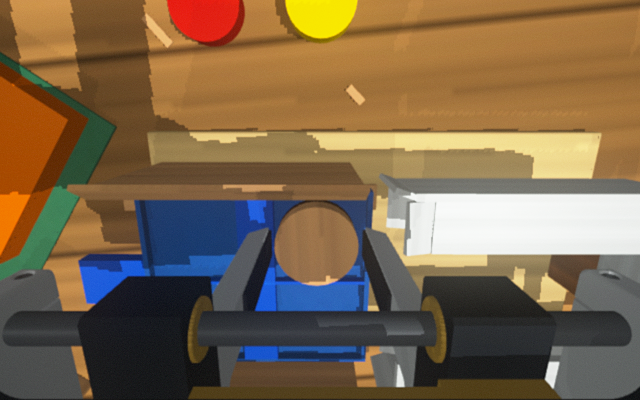

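Request:
{"name": "servo_tool", "arguments": {"targets": "0.57 0 0.003 0.002 0 0 0;0 0 0.003 0.002 0 0 0;0 0 0.003 0.002 0 0 0;0 0 0.003 0.002 0 0 0;0 0 0.003 0.002 0 0 0;0 0 0.003 0.002 0 0 0;0 0 0.003 -0.03 0 0 0;0 0 0.003 -0.1 0 0 0;0 0 0.003 -0.25 0 0 0;0 0 0.003 -0.4 0 0 0;0 0 0.003 -0.48 0 0 0;0 0 0.003 -0.48 0 0 0"}}

```text
time: 47.07
tool_pos: [0.5174, -0.0554, 0.2087]
ee_rot: [3.13, 0.001, 1.479]
wrist_force: [0.9, -0.3, -0.2]
width: 0.047
```

```bash
python3 - <<'E'
from h import *
o=get_obs();print(o['tool_pos'],o['ee_rot'],o['width'],o['wrist_force'])
s=snap('wrist','w46')
plan([.567,.349,.2],84.7)
s=snap('top');cv2.imwrite('pics/t46.png',s['image'][100:300,130:450,::-1])
E
```

```text
[ 0.51735962 -0.05537244  0.20870204] [3.12988722e+00 1.39800123e-03 1.47946743e+00] 0.047026553657257476 [ 0.87687336 -0.29352707 -0.18705643]
row 1.628 0.055 0.020 0.002 0.000 0.000 rows>=9.8
```

View pics/w46.png

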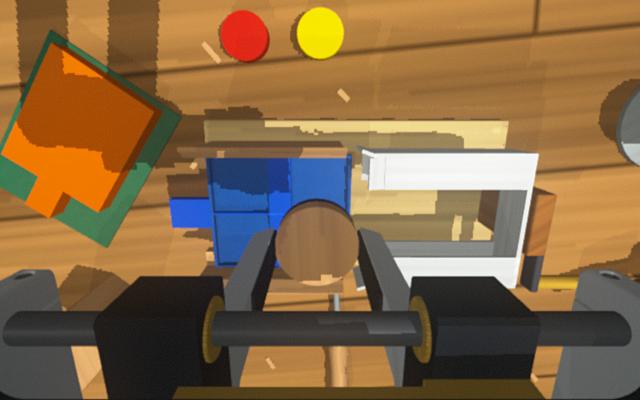

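View pics/t46.png

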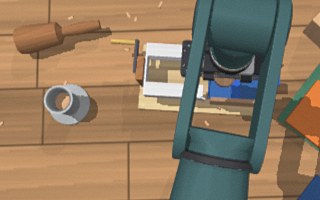

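Request:
{"name": "servo_tool", "arguments": {"targets": "0 0.81 0.03 0 0 0 0;0 0.81 0.03 0 0 0 0;0 0.81 0.03 0 0 0 0;0 0.81 0.03 0 0 0 0;0 0.81 0.03 0 0 0 0;0 0.81 0.03 0 0 0 0"}}

```text
time: 47.67
tool_pos: [0.5388, 0.1521, 0.1982]
ee_rot: [-3.136, -0.002, 1.487]
wrist_force: [-1.2, -0.2, -0.4]
width: 0.0471
```

Request:
{"name": "servo_tool", "arguments": {"targets": "0 0.81 0.03 0 0 0 0;0 0.81 0.03 0 0 0 0;0 0.81 0.03 0 0 0 0;0 0.81 0.03 0 0 0 0;0 0.81 0.03 0 0 0 0;0 0.81 0.03 0 0 0 0;0 0.81 0.03 0 0 0 0;0 0.81 0.03 0 0 0 0;0 0.81 0.03 0 0 0 0;0 0.81 0.03 0 0 0 0"}}

```text
time: 48.5
tool_pos: [0.5665, 0.3453, 0.2016]
ee_rot: [-3.141, 0.0, 1.477]
wrist_force: [0.1, 0.3, 0.6]
width: 0.0469
```

```bash
python3 - <<'E'
from h import *
o=get_obs();print(o['tool_pos'],o['ee_rot'],o['width'],o['wrist_force'])
s=snap('wrist','w47')
cv2.imwrite('pics/w47z.png',cv2.resize(s['image'][45:285,240:400,::-1],None,fx=2.4,fy=2.4,interpolation=cv2.INTER_CUBIC))
print(proj(s,[[.4925,.352,.09]]))
plan([.494,.3521,.11],84.7)
E
```

```text
[0.56654331 0.34533762 0.20164486] [-3.14107429e+00  3.66170615e-04  1.47726583e+00] 0.04690056095216121 [0.05235626 0.32511241 0.63740235]
[[316.50334123 111.68442956]]
row -0.001 -0.292 0.368 -0.000 -0.000 -0.000 rows>=2.8
```

View pics/w47z.png

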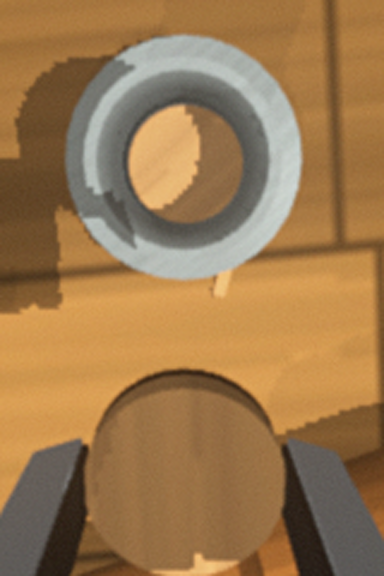

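Request:
{"name": "servo_tool", "arguments": {"targets": "0 -0.004 -0.292 0 0 0 0;0 -0.004 -0.292 0.1 0 0 0;0 -0.004 -0.292 0.25 0 0 0;0 -0.004 -0.292 0.34 0 0 0;0 -0.004 -0.292 0.36 0 0 0;0 -0.004 -0.292 0.36 0 0 0;0 -0.004 -0.292 0.36 0 0 0;0 -0.004 -0.292 0.36 0 0 0;0 -0.004 -0.292 0.36 0 0 0;0 -0.004 -0.292 0.36 0 0 0;0 -0.004 -0.292 0.36 0 0 0;0 -0.004 -0.292 0.36 0 0 0"}}

```text
time: 49.55
tool_pos: [0.4939, 0.3531, 0.1123]
ee_rot: [3.141, -0.001, 1.479]
wrist_force: [-0.2, -0.6, -0.6]
width: 0.0475
```

```bash
python3 - <<'E'
from h import *
o=get_obs();print(o['tool_pos'],o['ee_rot'],o['width'],o['wrist_force'])
plan([.494,.352,.093],84.7)
E
```

```text
[0.49389988 0.3530695  0.11229797] [ 3.14107019e+00 -8.44693344e-04  1.47942326e+00] 0.047473222195567044 [-0.19633961 -0.55609126 -0.63349682]
row -0.004 0.001 0.077 0.000 -0.000 0.000 rows>=0.5
```

Request:
{"name": "servo_tool", "arguments": {"targets": "0 -0.004 0.001 0.03 0 0 0;0 -0.004 0.001 0.06 0 0 0;0 -0.004 0.001 0.075 0 0 0;0 -0.004 0.001 0.075 0 0 0;0 -0.004 0.001 0.075 0 0 0;0 -0.004 0.001 0.075 0 0 0;0 -0.004 0.001 0.075 0 0 0;0 -0.004 0.001 0.075 0 0 0"}}

```text
time: 50.22
tool_pos: [0.4939, 0.352, 0.0933]
ee_rot: [3.141, -0.001, 1.479]
wrist_force: [-0.4, 1.4, -0.5]
width: 0.0472
```

```bash
python3 - <<'E'
from h import *
o=get_obs();print(o['tool_pos'],o['ee_rot'],o['width'],o['wrist_force'])
s=snap('wrist','w48');im=s['image']
cv2.imwrite('pics/w48z.png',cv2.resize(im[120:300,240:400,::-1],None,fx=3.3,fy=3.3,interpolation=cv2.INTER_CUBIC))
E
```

```text
[0.49391269 0.35202497 0.09330809] [ 3.14131809e+00 -6.67952222e-04  1.47945951e+00] 0.04719887614990956 [-0.38094331  1.36579844 -0.49273414]
```

View pics/w48z.png

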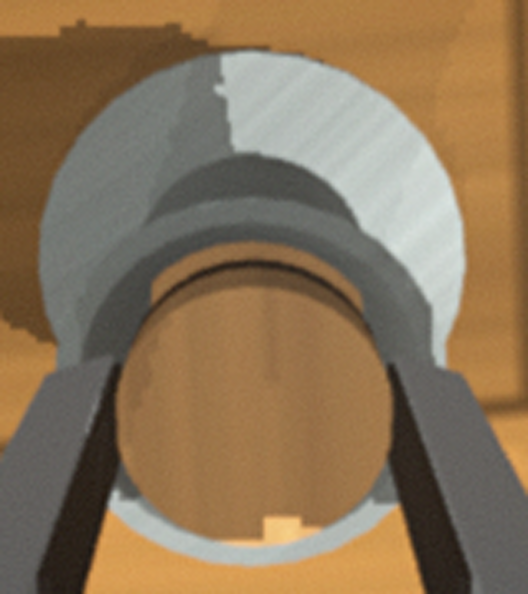

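Same alignment as the first; release and back off upward.

Request:
{"name": "servo_tool", "arguments": {"targets": "0.7 0 0.001 0 0 0 0;0.7 0 0.001 0 0 0 0;0.7 0 0.001 0 0 0 0;0.7 0 0.001 0 0 0 0;0.7 0 0.001 0 0 0 0;0.7 0 0.001 -0.1 0 0 0;0.7 0 0.001 -0.3 0 0 0;0.7 0 0.001 -0.5 0 0 0;0.7 0 0.3 -0.6 0 0 0;0.7 0 0.3 -0.6 0 0 0;0.7 0 0.3 -0.6 0 0 0;0.7 0 0.3 -0.6 0 0 0"}}

```text
time: 51.27
tool_pos: [0.5704, 0.3446, 0.2432]
ee_rot: [3.141, -0.001, 1.477]
wrist_force: [0.3, -0.2, -0.8]
width: 0.0657
```

```bash
python3 - <<'E'
from h import *
o=get_obs();print(o['tool_pos'],o['ee_rot'],o['width'],o['wrist_force'])
s=snap('wrist','w49');cv2.imwrite('pics/w49z.png',cv2.resize(s['image'][30:200,240:410,::-1],None,fx=3.5,fy=3.5,interpolation=cv2.INTER_CUBIC))
snap('top','t49');snap('side','s49')
E
```

```text
[0.57039206 0.34463189 0.24319585] [ 3.14072707e+00 -9.86684791e-04  1.47739573e+00] 0.06572124965231348 [ 0.25703775 -0.1715966  -0.77054576]
```

View pics/w49z.png

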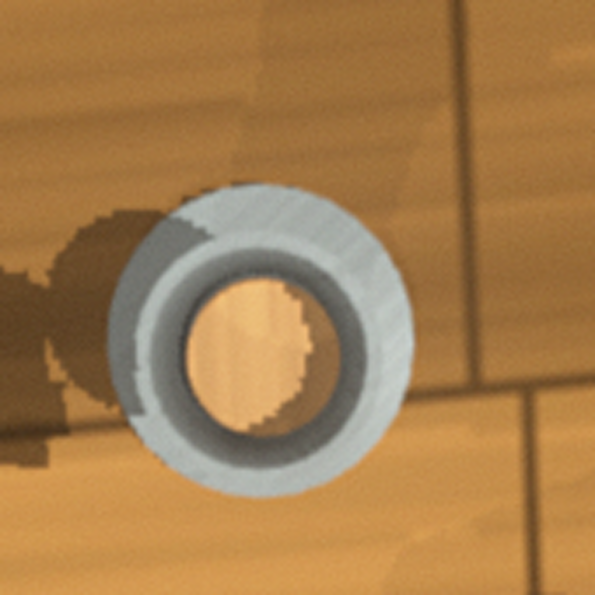

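View pics/t49.png

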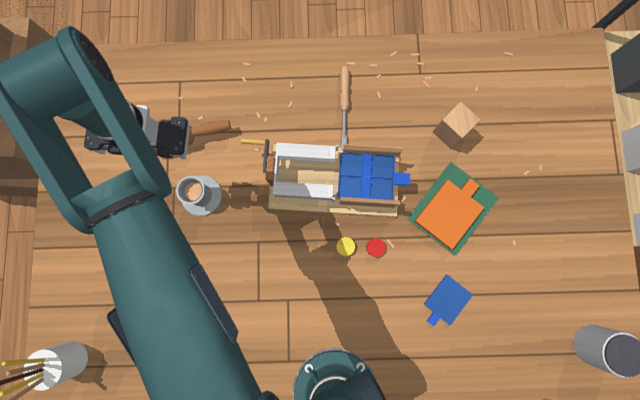

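View pics/s49.png

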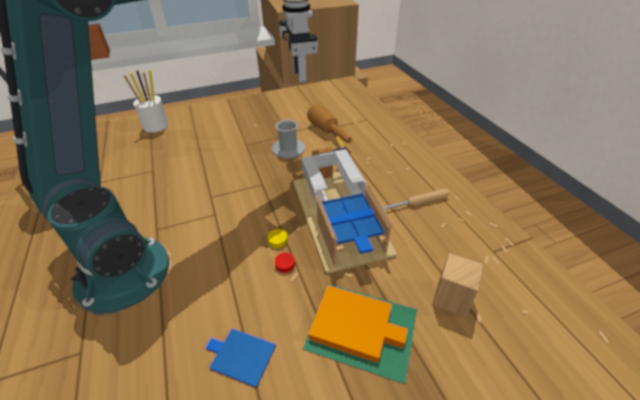

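Request:
{"name": "servo_tool", "arguments": {"targets": "0.7 0 0.1 -0.2 0 0 0;0.7 0 0.1 -0.2 0 0 0;0.7 0 0.1 -0.2 0 0 0;0.7 0 0.1 -0.2 0 0 0;0.7 0 0.1 -0.2 0 0 0;0.7 0 0.1 -0.2 0 0 0;0.7 0 0.1 -0.2 0 0 0;0.7 0 0.1 -0.2 0 0 0;0.7 0 0.1 -0.2 0 0 0;0.7 0 0.1 -0.2 0 0 0;0.7 0 0.1 -0.2 0 0 0;0.7 0 0.1 -0.2 0 0 0"}}

```text
time: 52.42
tool_pos: [0.5934, 0.3427, 0.2928]
ee_rot: [-3.141, -0.0, 1.479]
wrist_force: [-0.2, 0.0, 0.3]
width: 0.0658
```

```bash
python3 - <<'E'
from h import *
o=get_obs();print(o['tool_pos'],o['qvel'].round(3))
s=snap('wrist','w50');im=s['image'];cv2.imwrite('pics/w50z.png',cv2.resize(im[30:230,210:410,::-1],None,fx=3,fy=3,interpolation=cv2.INTER_CUBIC))
h=hsv(s);m=cv2.inRange(h,(8,60,60),(22,255,255)); m=m[30:230,210:410]
c,_=cv2.findContours(m,cv2.RETR_LIST,cv2.CHAIN_APPROX_NONE)
for k in c:
    if 300<cv2.contourArea(k)<3500:
        (x,y),(a,b),t=cv2.fitEllipse(k);x+=210;y+=30
        e=[[x-a/2,y],[x+a/2,y]];print((x,y),(a,b))
        for z in(.06,.078,.042):
            P=cast(s,[[x-(a+b)/4,y],[x+(a+b)/4,y]],z);print(z,P.mean(0).round(4),'diam',np.linalg.norm(P[0]-P[1]))
s=snap('top');cv2.imwrite('pics/t50.png',cv2.resize(s['image'][150:230,160:280,::-1],None,fx=6,fy=6,interpolation=cv2.INTER_CUBIC))
E
```

```text
[0.59336205 0.34270579 0.29276747] [-0.     0.001 -0.001  0.001  0.    -0.001]
(314.8606872558594, 110.37533569335938) (39.928707122802734, 41.41572570800781)
0.06 [0.5176 0.3473 0.06  ] diam 0.04992475652809939
0.078 [0.5177 0.3474 0.078 ] diam 0.04774810097302769
0.042 [0.5176 0.3472 0.042 ] diam 0.052101412083171116
```

View pics/w50z.png

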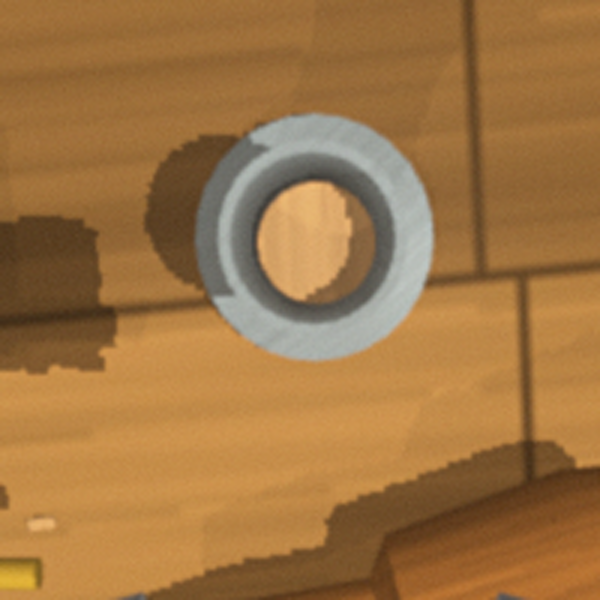

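View pics/t50.png

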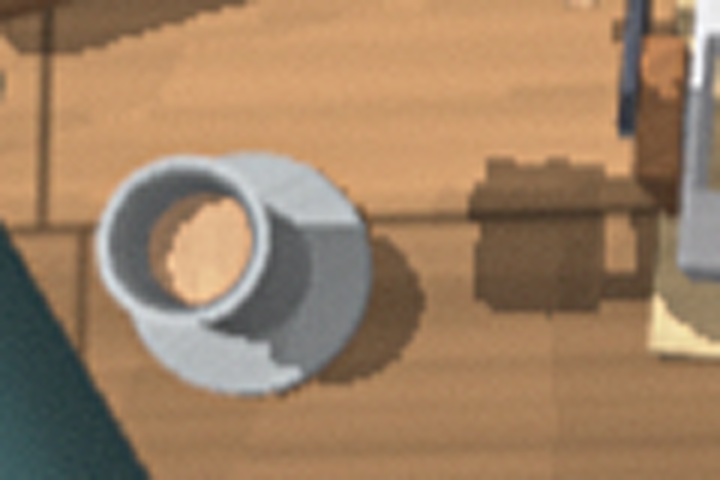

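```bash
python3 -c "
from bench import robot
print(robot.close_job())"
```

```text
the job is handed in; nothing more can be done
None
```

The job is done and handed in at about 52 s of the 210 s allowed. Three blanks were present, and all three are now in the feed tube.

I capped the orange tray with the larger blue tray and slid the pair right into the sleeve. I then turned the crank to its far stop and pulled the pair back onto the shelf. The orange tray went onto the green mat, upside down, and I dropped the blanks into the tube one at a time, pale face up.

**Last checks:**
- **Blanks:** the wrist and top views show a round pale face lying level in the tube at about 60 mm. That is where the top of three flat blanks should be (apparent diameter 49.9 mm against a true 48 mm).
- **Trays:** the blue tray is empty on the shelf and the orange tray lies on the mat.
- **Other things:** the mallet, gouge, wood block and the red and yellow pieces look as they were by eye in the pictures. I did not measure them.
- **Robot:** the gripper was clear of everything when I handed in.

**What disagreed or was unusual:**
- **Tube:** it moved about 25 mm towards +x around the third release or my retreat from it. It stayed upright with the blanks inside. I felt no contact force, so I take it to be the announced knock, but I could not confirm that.
- **Crank stop:** the wrist force reached 42 N briefly through the fingers, below the 120 N limit.
- **Measurements:** the cameras disagreed with each other by 2 to 5 mm, and the arm's position took about a second to settle, so I corrected for both by looking again before each grasp and release.

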